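# Set the purifier's slotted flow adjuster

## Robot

A 6-joint arm with a two-finger parallel gripper is mounted at the origin on the work surface. World frame = base frame: x ahead of the robot, y to its left, z up, the work surface at z = 0. Lengths are in m, angles in rad, forces in N, time in s.
With the tool pointing down it reaches from about 0.35 to 0.975 m from the base axis. Payload 4.9 kg.
Tool frame: the origin (TCP) lies at the very end of the fingers, on their centre line; the grasp point (between the pads) lies 19 mm behind it; x points along the fingers, z is the direction in which the jaws open and shut, and the axes are right-handed (so a half turn about x gives the same grasp; the last joint's range is limited). The gripper opens to 85 mm and grips with 20 to 120 N. Pads are 22 mm wide; open, the fingers measure 114 mm over their backs; the gripper's body (76 mm by 85 mm) begins 54 mm behind the grasp point. The pads swing forward as they close: fully open they stand 13 mm farther back than shut.
Start: joints at [1.229, 0.053, 1.613, -0, 1.476, -0.119], TCP at [0.138, 0.61, 0.231] pointing down, gripper open.
Joint ranges: [-3.01, 3.01], [-1.01, 2.22], [0.06, 2.58], [-1.02, 4.17], [0.09, 2.62], [-3.14, 3.14]. Speed limits (rad/s): [2.57, 2.57, 3.14, 3.14, 3.14, 3.14].

## Interface

Orientations are given as a unit quaternion [w, x, y, z].
In Python, from plant import manip, vision, job gives the robot as it stands.
- The arm moves only by the tool servo_tool, never from a script. Its arguments are lists of equal length, an entry for each row: "twist": the turn, a rotation vector about the world's x, y, z in rad, a list of three; "xyz": the shift along the world's x, y, z in cm, a list of three; "fingers": the opening, from 0 (shut) to 1 (fully open). In form: {"twist": [[wx, wy, wz], ...], "xyz": [[x, y, z], ...], "fingers": [fingers, ...]}. A call has 1 to 8 rows; each row shifts and turns the commanded pose from where the row before left it; what a row does not reach is not made up. A row lasts 1/8 s, in which the tool goes at most 62.5 mm and 10.7 degrees, less where a joint would pass 70% of its speed; a pose out of reach is approached as far as the arm can. A call with a gripper value outside its range is refused whole. The fingers move at their own pace and stop on an object; the grip force is fixed at half the most. Time passes only in rows, so rows that do not move let the fingers close. It gives the time, the measured TCP pose, the force and the opening at its end, in the units of the state.
- manip.state(): the state, without advancing time (a new reading comes with each control period).
- vision.grab_frame(name): name is "side" or "top"; returns the picture (384x512x3 uint8, red, green, blue); there is no depth.
- vision.get_calibration(name): a dict with "camera_matrix" (3x3 intrinsics, pixels), "k1" (the pictures are not rectified: a ray, as slopes to the right and down, at radius r is drawn at 1 + k1 r^2 times it, then the intrinsics apply), "origin" and "orientation" of the camera in the world. Camera axes: x right, y up, looking along -z (the intrinsics and any distortion apply to the point x, -y, -z); pixel columns grow to the right and rows downward; lengths in m; the calibration is good to about 2 mm. A picture is of the moment at which its call begins. get_calibration takes no time and is no camera call.
- job.job_done(): hands the job in, once; it reports no verdict.
Trained networks look in the newest picture that a camera, given by its name, has taken for a name from the list of things; names that differ only in an ending like _2 or _b are one class to them, and where a whole thing is asked for, a point or a joint stands for the part that bears it (a point fixed in the world has none). Each returns a list of dicts, best first, with "score" (0 to 1); they miss things now and then, are a little off and sometimes report something else, mostly with a low value. They report only what shows in the picture. A call takes as long as a camera call. They do not tell look-alikes from the thing itself.
- vision.spot_in(camera, label): "extent" ([centre column, centre row, width, height] in pixels, round what is visible of it).
The state is a dict: "time": time; "joint_pos": joint angles; "joint_vel": joint speeds; "joint_efforts": joint torques, N m; "tool_pos": TCP position; "tool_rot": TCP orientation; "contact_force": force on the tool from outside, world axes, zero at the start; "ft_torque": the same for the moment, N m; "gripper_width": opening from 0.0 (shut) to 1.0 (fully open).
Only numpy, scipy, OpenCV 4.12 (cv2) and the standard library are available. Lean on these libraries where they do the work, as an engineer would, in place of code of your own. Each camera call takes 0.05 s, during which the arm holds its last target.

## Task

Take the flat screwdriver from its stand, rest its blade lightly on the recessed slotted screw on top of the white purifier unit and rotate it gently until the blade drops into the slot, then turn the screw clockwise until the red pointer stands at the green mark, without running past it. Keep the force on the screw light (press with about 5 N, and never let it pass 20 N) and touch the purifier with the screwdriver only. Put the screwdriver back upright in its stand, fully home, let go of it, and leave the jug, cups, saucer, cartridge and tumbler where they are.

Things in the scene. Friction and masses are not known exactly. Their poses are not given: they have to be found in the camera images.
- driver_grip (a point): centre of the orange handle of a flat screwdriver that starts upright, blade down, in the grey stand. Handle: square bar 24 x 24 mm, 56 mm tall, rounded edges, flats facing the point's x and y axes; z up along the screwdriver. This point is 28 mm below the handle's top and 84 mm above the blade's tip
- driver: the same screwdriver, about 90 g (varies); origin at the centre of the end of its blade, 84 mm below driver_grip on the axis, same axes. Below the handle a round shaft 8 mm thick, then a flat blade: the last 10 mm, 10 mm wide along y, 2.2 mm thick along x
- stand_hole0 (a point): centre of the mouth of the one round hole in the top of the grey screwdriver stand, a fixed block 70 x 70 mm, 62 mm tall. Hole 15 mm across, 58 mm deep: the shaft stands in it loosely. Home: the handle rests on the block's top, blade tip 56 mm below this point. z up
- screw_well (a point): centre of the rim of the round grey collar (32 mm inside, 42 mm outside diameter) on the white purifier unit, 100 mm above the ledge and 30 mm above the unit's top. On its axis, inside, a brass screw 26 mm across, its flat face 3 to 20 mm below this rim (differs each time, not reported). Axes of the unit, z up
- purifier: the fixed white purifier unit, 130 (x) x 150 (y) x 70 mm, with its screw; origin at the centre of its underside, 100 mm under screw_well. Screw slot: through the middle, 4 mm wide, 4 mm deep, open-ended. The screw yields downward on a spring, about 3 N per mm for 3 mm, then a hard stop, and rises again when let go
- adjuster (a joint): clockwise angle (from above) of the screw and red pointer, rad, 0 to 1.8, starts at 0 to 0.3, stays where left; green mark at 1.2. Pointer azimuth: 0.6 minus this, counter-clockwise from the unit's +x. The slot turns with it, square to it within 0.5 rad (not reported). Turning takes 0.022 N m; a blade sliding on the face at about 5 N does not turn it
- jug: white plastic purifier jug with a hinged lid, 215 mm tall, 130 mm across, handle to one side; origin at the centre of its underside
- cup_a: stainless steel cup, 85 mm tall, 72 mm across; origin at the centre of its underside
- cup_b: a second steel cup like cup_a
- saucer: green melamine saucer, 130 mm across, 18 mm tall; origin at the centre of its underside
- cartridge: spare blue filter cartridge standing upright, 149 mm tall, 58 mm across; origin at the centre of its underside
- tumbler: small glass tumbler with a ribbed base, 95 mm tall, 68 mm across; origin at the centre of its underside
There are look-alikes about, which are no part of the job. Of the things that look like the driver, the smallest one is meant.

How it is judged:
On the way, in this order (a step that is already met when the one before it is completed fails the run):
1. the screwdriver is lifted clear of its stand (z of driver in the frame of stand_hole0 above 0.01 m), for 0.1 s.
2. the blade is inside the screw's well while the pointer is still well short of the mark (horizontal distance between driver and screw_well below 0.006 m and z of driver in the frame of screw_well below -0.002 m and value of joint adjuster below 0.6 rad), for 0.1 s.
3. the pointer is at the green mark with the blade still in the well (horizontal distance between driver and screw_well below 0.006 m and z of driver in the frame of screw_well below -0.002 m and value of joint adjuster between 1.06 and 1.34 rad), for 0.2 s.
At the end, for the whole second after the job is handed in: The pointer reads 1.2 +- 0.14 rad (at the green mark), the screwdriver stands in its stand with its tip at least 50 mm down the hole, tilted less than 0.15 rad and at rest (below 0.02 m/s) (value of joint adjuster between 1.06 and 1.34 rad and horizontal distance between driver and stand_hole0 below 0.012 m and z of driver in the frame of stand_hole0 below -0.05 m and angle between driver_grip's own z axis and vertical below 0.15 rad and linear speed of driver below 0.02 m/s); the robot touches nothing.
It fails at once if the screwdriver bears on the purifier with more than 24 N (contact forces added up) (contact force between driver and purifier above 24 N).
It fails at once if the hand or arm touches the purifier (contact force between any of the fingers, the arm and purifier above 1 N).
It fails at once if the pointer runs well past the mark (above 1.45 rad) (value of joint adjuster above 1.45 rad).
It fails at once if a bystander is shifted by more than 25 mm (distance of any of jug, cup_a, cup_b, saucer, cartridge, tumbler from where it was at the start of the episode above 0.025 m).
It also fails if it takes over 64 s, if anything falls off the work surface, if the arm or the gripper's body presses on something with over 40 N, if the wrist force passes 120 N, or if a joint passes its speed limit or range.

## Working session

There is one attempt and no reset: what is moved stays moved. The work goes in short steps, Python scripts to look and compute and a tool call to move; the robot and the scene stay as the last step left them, time stands still between calls to the robot, and variables do not carry over. Pictures are saved under pics/ and viewed, and the job is handed in when it is done.

Besides the shell and the picture viewer there is one more tool, called after "Emit:" in YAML: its name, and indented under it one key for each argument. servo_tool: Moves the arm, as the interface text tells. Its arguments: {"type":"object","properties":{"twist":{"type":"array","items":{"type":"array","items":{"type":"number"}}},"xyz":{"type":"array","items":{"type":"array","items":{"type":"number"}}},"fingers":{"type":"array","items":{"type":"number"}}},"required":["twist","xyz","fingers"]}

```bash
mkdir -p pics; ls; python3 - <<'E'
from plant import manip, vision, job
import cv2
for n in ["side","top"]:
    im=vision.grab_frame(n); cv2.imwrite(f"pics/{n}0.png",im[:,:,::-1])
    print(n,vision.get_calibration(n))
    for l in ["driver","stand_hole0","purifier","screw_well","driver_grip"]:
        try: print(l,[( [round(float(v)) for v in d["extent"]],round(d["score"],2)) for d in vision.spot_in(n,l)])
        except Exception as e: print(l,e)
print(manip.state())
E
```

```text
pics
side {'camera_matrix': array([[495.52412369,   0.        , 252.24214749],
       [  0.        , 495.52412369, 190.94267122],
       [  0.        ,   0.        ,   1.        ]]), 'k1': 0.03297200306136156, 'origin': array([ 0.14800237, -0.73538986,  1.13540617]), 'orientation': array([ 0.9082484 ,  0.32648954, -0.09280772, -0.24469604])}
driver [([212, 254, 15, 37], 0.98), ([284, 264, 20, 44], 0.92), ([252, 238, 9, 20], 0.74), ([291, 157, 20, 44], 0.21)]
stand_hole0 [([251, 253, 37, 42], 0.86)]
purifier [([205, 174, 53, 60], 0.57)]
screw_well [([203, 173, 59, 55], 0.76), ([353, 339, 38, 46], 0.26)]
driver_grip [([285, 262, 22, 40], 0.96), ([213, 255, 18, 39], 0.6), ([253, 238, 9, 18], 0.53)]
top {'camera_matrix': array([[398.77208718,   0.        , 255.12651179],
       [  0.        , 398.77208718, 196.26967601],
       [  0.        ,   0.        ,   1.        ]]), 'k1': -0.13702084247321905, 'origin': array([0.30958685, 0.01439946, 1.45079938]), 'orientation': array([ 0.71504601,  0.07340634, -0.07434681, -0.69122592])}
driver [([294, 254, 13, 10], 0.65), ([296, 222, 4, 9], 0.62
[... 248 characters left out ...]
time': 0.6, 'joint_pos': array([ 1.22901652e+00,  5.27024130e-02,  1.61290233e+00, -1.73506236e-05,
        1.47598254e+00, -1.18996629e-01]), 'joint_vel': array([-4.03192568e-05, -1.02802889e-03, -6.99832526e-04,  9.68324274e-04,
        2.55450019e-03, -9.70677359e-04]), 'joint_efforts': array([-3.05214180e-04, -3.93407750e+01, -3.70231533e+01, -9.71694908e-05,
        7.31801429e-04,  1.13106751e-07]), 'tool_pos': array([0.13808758, 0.60953869, 0.23130068]), 'tool_rot': array([ 0.55248634, -0.44132514,  0.55247668,  0.44131676]), 'contact_force': array([ 0.7545027 , -1.17185568, -0.65951146]), 'ft_torque': array([-0.06771244,  0.01334654,  0.03045528]), 'gripper_width': 1.000225947903795}
```

```bash
python3 - <<'E'
import cv2
a=cv2.imread("pics/side0.png"); b=cv2.imread("pics/top0.png")
c=cv2.resize(a[140:300,150:350],(800,640),interpolation=cv2.INTER_CUBIC)[:600]
cv2.imwrite("pics/side_c.png",c)
c=cv2.resize(b[150:290,170:350],(772,600),interpolation=cv2.INTER_CUBIC)
cv2.imwrite("pics/top_c.png",c)
E
```

```text
(no output)
```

View pics/side0.png

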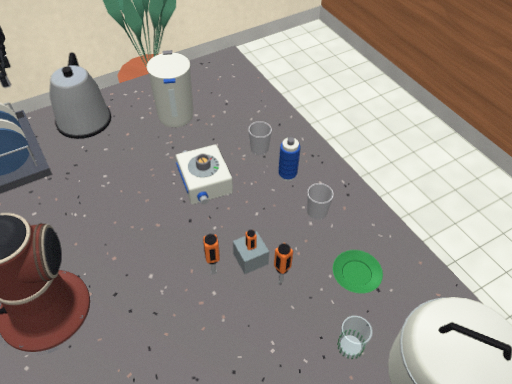

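View pics/top0.png

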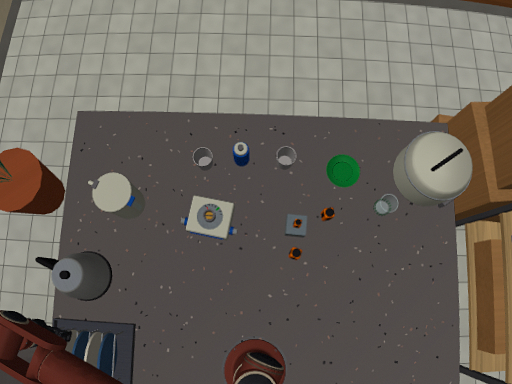

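```bash
sleep 0
```

```text
(no output)
```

View pics/side_c.png

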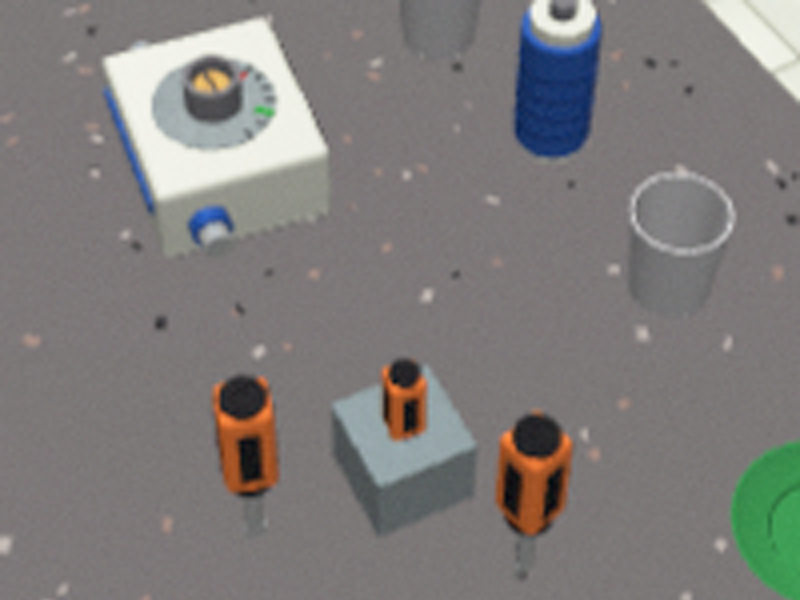

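View pics/top_c.png

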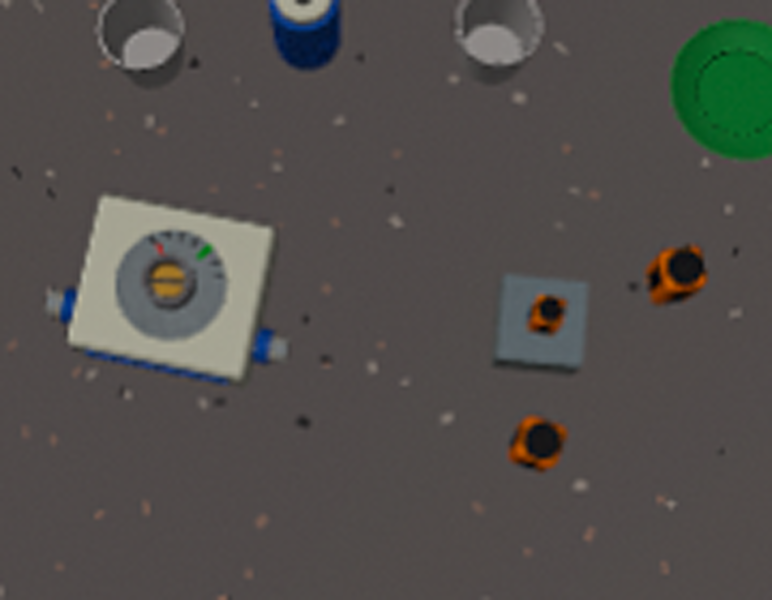

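The look-alikes in the side picture are orange drivers at (212,250), (251,240) and (284,260). The one at (251,240) is the smallest and the only one in the grey stand, so I choose it. The crop confirms this. Next I'll localise it.

```bash
cat > h.py <<'E'
import numpy as np, cv2
from scipy.spatial.transform import Rotation as R
from plant import vision
def cal(n):
    c=vision.get_calibration(n); q=c["orientation"]
    return c["camera_matrix"],c["k1"],np.array(c["origin"]),R.from_quat([q[1],q[2],q[3],q[0]]).as_matrix()
def proj(n,P):
    K,k,o,M=cal(n); p=(np.atleast_2d(P)-o)@M
    u=p[:,0]/-p[:,2]; v=-p[:,1]/-p[:,2]; f=1+k*(u*u+v*v)
    return np.c_[K[0,0]*u*f+K[0,2],K[1,1]*v*f+K[1,2]]
def ray(n,px):
    K,k,o,M=cal(n); x=(px[0]-K[0,2])/K[0,0]; y=(px[1]-K[1,2])/K[1,1]
    u,v=x,y
    for _ in range(20):
        f=1+k*(u*u+v*v); u,v=x/f,y/f
    return o,M@np.array([u,-v,-1.])
def onz(n,px,z):
    o,d=ray(n,px); return o+d*(z-o[2])/d[2]
def crop(n,im,c,r,name,s=12):
    x0,y0=int(c[0]-r),int(c[1]-r*0.75); w,h=2*r,int(1.5*r)
    s=780//w
    o=cv2.resize(im[y0:y0+h,x0:x0+w],(w*s,h*s),interpolation=cv2.INTER_CUBIC)
    for i in range(0,w,5): cv2.line(o,(i*s,0),(i*s,6 if (x0+i)%10 else 12),(255,0,255),1); 
    for i in range(0,w,10): cv2.putText(o,str(x0+i),(i*s,22),0,.35,(255,255,0))
    for i in range(0,h,10): cv2.putText(o,str(y0+i),(0,i*s+4),0,.35,(255,255,0))
    cv2.imwrite(name,o)
E
python3 - <<'E'
import cv2
from h import *
a=cv2.imread("pics/side0.png"); b=cv2.imread("pics/top0.png")
crop("side",a,(250,248),26,"pics/s_st.png");crop("top",b,(296,224),20,"pics/t_st.png")
crop("side",a,(204,174),40,"pics/s_pu.png");crop("top",b,(209,217),34,"pics/t_pu.png")
E
```

```text
(no output)
```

View pics/s_st.png

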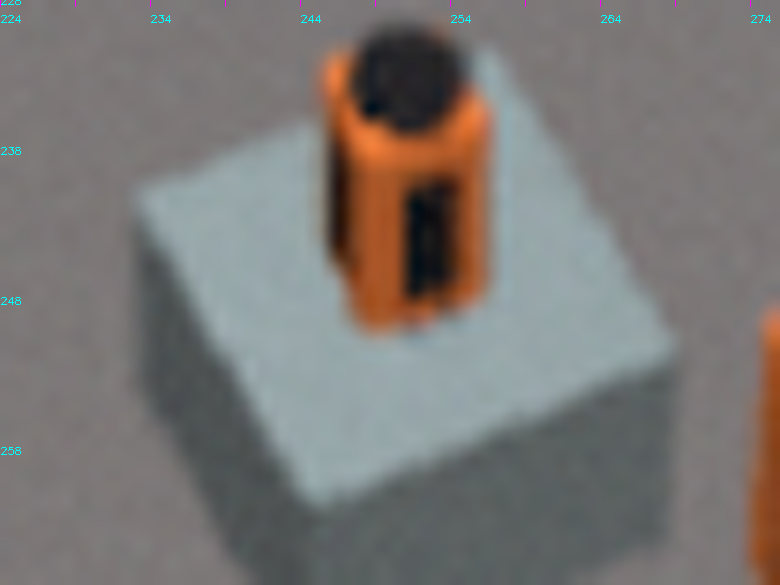

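View pics/t_st.png

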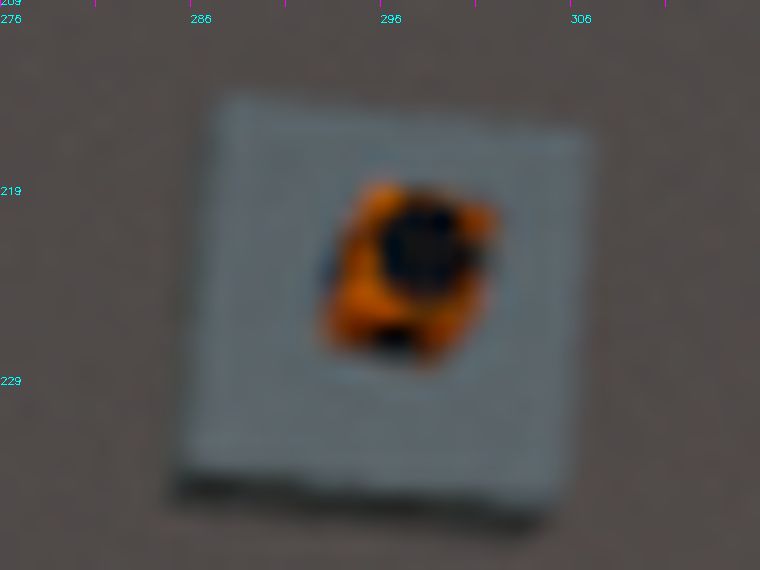

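View pics/s_pu.png

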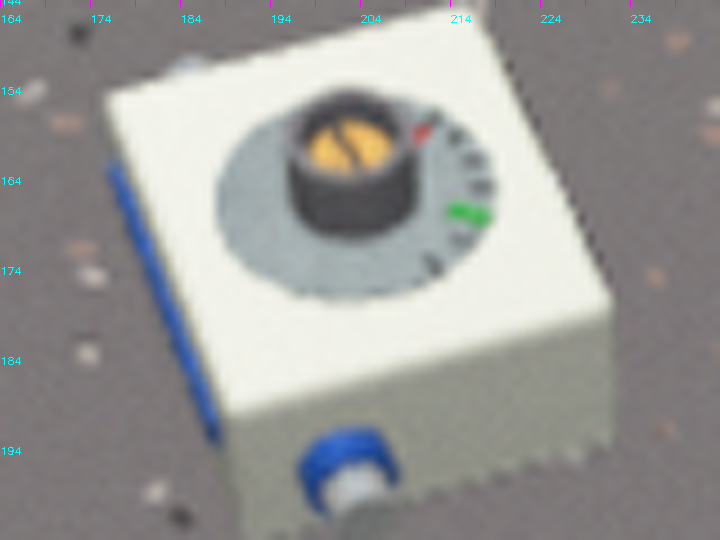

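View pics/t_pu.png

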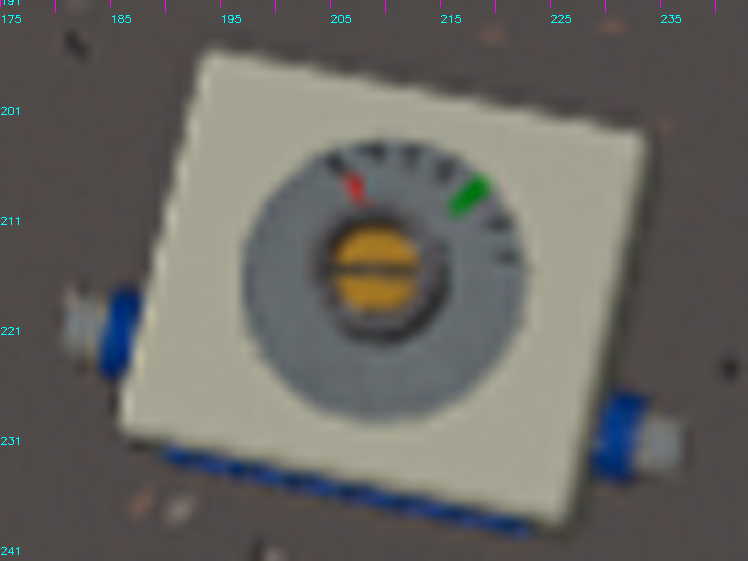

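```bash
cat > loc.py <<'E'
from h import *
from scipy.optimize import least_squares
def px(l,s,x0,y0): return (np.array(l)+.5)/s-.5+[x0,y0]
S={"side":px([(137,190),(488,45),(675,345),(315,505)],15,224,228),"top":px([(218,95),(592,130),(562,505),(185,470)],19,276,209)}
P={"side":px([(105,95),(480,5),(612,305),(228,415)],9,164,144),"top":px([(205,52),(648,138),(568,520),(122,430)],11,175,191)}
def fit(D,hx,hy,z,views):
    p0=np.mean([onz("top",q,z) for q in D["top"]],axis=0)
    best=None
    for base in (0,np.pi/2):
      def pts(p):
        c,s=np.cos(p[2]),np.sin(p[2])
        L=np.array([(hx,hy),(hx,-hy),(-hx,-hy),(-hx,hy)])
        return np.c_[L@np.array([[c,s],[-s,c]])+p[:2],np.full(4,z)]
      def f(p):
        return np.concatenate([(proj(v,pts(p))-D[v]).ravel() for v in views])
      r=least_squares(f,[p0[0],p0[1],0.])
      return r.x,np.abs(r.fun).max(),f(r.x).round(1)
if __name__=="__main__":
    for v in [["top"],["side"],["top","side"]]:
        print("stand",v,*fit(S,.035,.035,.062,v))
        print("pur",v,*fit(P,.065,.075,.07,v))
    for n,D in(("S",S),("P",P)):
        for v in D: print(n,v,[onz(v,q,.062 if n=="S" else .07)[:2].round(4).tolist() for q in D[v]])
    print("screw top", onz("top",px([(378,268)],11,175,191)[0],.09), "side",onz("side",px([(350,148)],9,164,144)[0],.09))
    print("slot top",[onz("top",q,.09)[:2] for q in px([(332,268),(420,271)],11,175,191)])
    print("slot side",[onz("side",q,.09)[:2] for q in px([(338,125),(362,165)],9,164,144)])
    print("mark", onz("top",px([(470,197)],11,175,191)[0],.07),"red",onz("top",px([(356,190)],11,175,191)[0],.07))
    print("mark s", onz("side",px([(468,214)],9,164,144)[0],.07),"red",onz("side",px([(422,133)],9,164,144)[0],.07))
    print("cap", onz("top",px([(427,248)],19,276,209)[0],.118),onz("side",px([(407,78)],15,224,228)[0],.118))
E
python3 loc.py
```

```text
stand ['top'] [ 0.50893124 -0.12961399 -0.06537588] 0.089883189112129 [-0.   0.  -0.   0.1  0.1 -0.   0.  -0.1]
pur ['top'] [ 0.5256962   0.17492669 -0.15813492] 0.9256433701977471 [-0.3 -0.8  0.7 -0.6  0.5  0.7 -0.9  0.6]
stand ['side'] [ 0.50983529 -0.12672874  1.51359579] 0.32757294034601614 [-0.3  0.2  0.2 -0.1  0.3 -0.  -0.2 -0.1]
pur ['side'] [0.52726299 0.17605825 1.41598495] 4.002955563333472 [-2.9  3.2  3.5  0.3  3.7 -3.  -4.  -0.8]
stand ['top', 'side'] [ 0.50975141 -0.12784099  0.94975527] 13.247578711833 [ -5.4  12.3 -13.2  -5.1   4.3 -12.9  12.4   4.7   6.   -6.7   9.1   5.1
  -5.4   7.9  -8.9  -5. ]
pur ['top', 'side'] [0.52764075 0.17625186 0.65686764] 19.511215241569886 [-11.9  17.9 -17.2 -14.2  11.1 -19.5  16.4  13.6  15.1 -10.1  19.   13.7
 -14.   11.6 -19.  -15.9]
S side [[0.4779, -0.0897], [0.5462, -0.0938], [0.5421, -0.1633], [0.4731, -0.1601]]
S top [[0.5462, -0.0971], [0.5419, -0.167], [0.4717, -0.1621], [0.476, -0.0923]]
P side [[0.4762, 0.2594], [0.6029, 0.2351], [0.5767, 0.0955], [0.4515, 0.1151]]
P top [[0.599, 0.2375], [0.5757, 0.0931], [0.4522, 0.113], [0.4755, 0.2561]]
screw top [0.52728923 0.17506423 0.09      ] side [0.52809172 0.18038475 0.09      ]
slot top [array([0.52677036, 0.18957498]), array([0.5268067 , 0.16177498])]
slot side [array([0.5293102 , 0.19138592]), array([0.52806457, 0.17181867])]
mark [0.55451789 0.14921439 0.07      ] red [0.55550641 0.1859146  0.07      ]
mark s [0.55522099 0.15286544 0.07      ] red [0.5588366  0.19220993 0.07      ]
cap [ 0.51029876 -0.13036765  0.118     ] [ 0.51033283 -0.12625321  0.118     ]
```

```bash
python3 - <<'E'
from loc import *
S["side"]=np.roll(S["side"],-1,axis=0); P["side"]=np.roll(P["side"],-1,axis=0)
for v in [["top"],["side"],["top","side"]]:
    print("stand",v,*fit(S,.035,.035,.062,v)); print("pur",v,*fit(P,.065,.075,.07,v))
def tri(a,b):
    o1,d1=ray("top",a);o2,d2=ray("side",b)
    A=np.c_[d1,-d2];t=np.linalg.lstsq(A,o2-o1,rcond=None)[0]
    p,q=o1+d1*t[0],o2+d2*t[1]; return ((p+q)/2).round(4),(p-q).round(4)
# caps of look-alikes (top crop scale 4.289 off 170,150 ; side crop scale 4 off 150,140)
T=lambda x,y:((x+.5)/4.289-.5+170,(y+.5)/4.286-.5+150)
Q=lambda x,y:((x+.5)/4-.5+150,(y+.5)/4-.5+140)
print("A",tri(T(542,440),Q(242,397)));print("B",tri(T(686,267),Q(537,437)))
print("drv",tri(T(549,308),Q(404,374)))
E
```

```text
stand ['top'] [ 0.50893124 -0.12961399 -0.06537588] 0.089883189112129 [-0.   0.  -0.   0.1  0.1 -0.   0.  -0.1]
pur ['top'] [ 0.5256962   0.17492669 -0.15813492] 0.9256433701977471 [-0.3 -0.8  0.7 -0.6  0.5  0.7 -0.9  0.6]
stand ['side'] [ 0.50983529 -0.12672874 -0.05720053] 0.3275729424633482 [ 0.2 -0.1  0.3 -0.  -0.2 -0.1 -0.3  0.2]
pur ['side'] [ 0.52694389  0.17666855 -0.17703078] 1.0139605067252546 [-0.2 -0.9  1.   0.8 -0.4  0.4 -0.4 -0.5]
stand ['top', 'side'] [ 0.50939072 -0.12794256 -0.06035199] 0.563162112687337 [-0.6 -0.1 -0.6 -0.1 -0.4 -0.2 -0.4 -0.2  0.3  0.3  0.4  0.4 -0.2  0.3
 -0.2  0.6]
pur ['top', 'side'] [ 0.526315    0.17568541 -0.16839144] 1.263983017237564 [-0.3 -1.1  0.7 -0.6  0.1  0.7 -1.3  0.1 -0.5 -0.7  1.1  0.9 -0.2  0.8
 -0.6 -0.1]
A (array([ 0.4031, -0.1203,  0.1625]), array([ 0.0006, -0.0002,  0.0001]))
B (array([ 0.5393, -0.2299,  0.1606]), array([ 0.0002, -0.    ,  0.    ]))
drv (array([ 0.5096, -0.1286,  0.1202]), array([ 0.0013, -0.0004,  0.0002]))
```

```bash
python3 - <<'E'
from loc import *
p=[onz("side",q,.062)[:2] for q in px([(335,262),(370,333),(490,302)],15,224,228)]
print(p,[np.arctan2(*(p[i+1]-p[i])[::-1]) for i in (0,1)])
p=[onz("top",q,.062)[:2] for q in px([(328,345),(432,368)],19,276,209)]
print(p,np.arctan2(*(p[1]-p[0])[::-1]))
p=[onz("top",q,.118)[:2] for q in px([(378,180),(498,212),(372,303)],19,276,209)]
print(p,np.arctan2(*(p[1]-p[0])[::-1]),np.arctan2(*(p[2]-p[0])[::-1]))
from plant import manip
s=manip.state(); print(s["tool_pos"],s["time"])
E
```

```text
[array([ 0.50021692, -0.11972511]), array([ 0.49820455, -0.13523075]), array([ 0.51914815, -0.14007966])] [np.float64(-1.6998581599133886), np.float64(-0.2275135947071484)]
[array([ 0.50002762, -0.11833087]), array([ 0.49635814, -0.13767045])] -1.7583068189659294
[array([ 0.52225253, -0.12145418]), array([ 0.51718259, -0.14297455]), array([ 0.5001157 , -0.12069621])] -1.8021652856193613 3.1073658955650822
[0.13808758 0.60953869 0.23130068] 0.6
```

Emit:
servo_tool:
  twist:
    - [0,0,0]
    - [0,0,0]
    - [0,0,0]
    - [0,0,0]
    - [0,0,0]
    - [0,0,0]
    - [0,0,0]
    - [0,0,0]
  xyz:
    - [2.6,-5.2,0]
    - [2.6,-5.2,0]
    - [2.6,-5.2,0]
    - [2.6,-5.2,0]
    - [2.6,-5.2,0]
    - [2.6,-5.2,0]
    - [2.6,-5.2,0]
    - [2.6,-5.2,0]
  fingers: [0.75,0.75,0.75,0.75,0.75,0.75,0.75,0.75]

```text
time: 1.6
tool_pos: [0.3466, 0.1919, 0.2317]
tool_rot: [0.553, -0.442, 0.552, 0.441]
contact_force: [0.6, 0.8, 0.8]
gripper_width: 0.751
```

Emit:
servo_tool:
  twist:
    - [0,0,0.02]
    - [0,0,0]
    - [0,0,0]
    - [0,0,0]
    - [0,0,0]
    - [0,0,0]
    - [0,0,0]
    - [0,0,0]
  xyz:
    - [2.7,-5.3,0]
    - [2.7,-5.3,0]
    - [2.7,-5.3,0]
    - [2.7,-5.3,0]
    - [2.7,-5.3,0]
    - [2.7,-5.3,0]
    - [0,0,-4]
    - [0,0,0]
  fingers: [0.75,0.75,0.75,0.75,0.75,0.75,0.75,0.75]

```text
time: 2.6
tool_pos: [0.5059, -0.1242, 0.1877]
tool_rot: [0.547, -0.444, 0.55, 0.449]
contact_force: [-0.4, -0.0, -0.3]
gripper_width: 0.752
```

```bash
python3 - <<'E'
import cv2
from h import *
im=vision.grab_frame("side")[:,:,::-1].copy(); cv2.imwrite("pics/s1.png",im)
crop("side",im,(250,225),60,"pics/s1c.png")
from plant import manip
s=manip.state(); print(s["tool_pos"],s["contact_force"],proj("side",s["tool_pos"]))
E
```

```text
[ 0.50702174 -0.12409424  0.18993853] [ 0.18475258  0.72526856 -0.62086564] [[249.2014014  215.32712654]]
```

View pics/s1c.png

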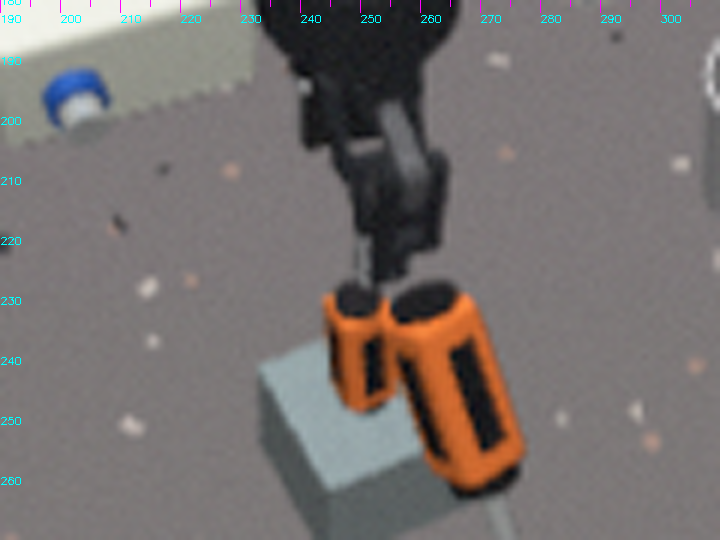

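View pics/s1.png

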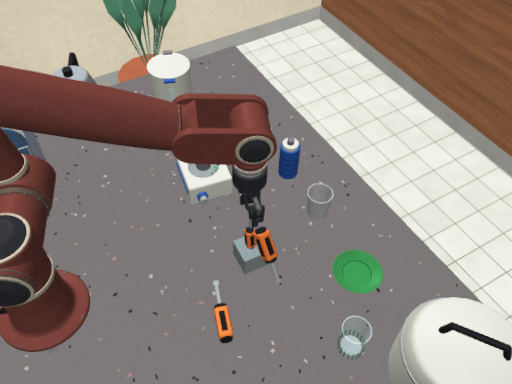

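```bash
python3 - <<'E'
import cv2
from h import *
im=vision.grab_frame("top")[:,:,::-1].copy()
crop("top",im,(300,230),50,"pics/t1c.png")
im=vision.grab_frame("side")[:,:,::-1].copy()
crop("side",im,(250,240),60,"pics/s1d.png")
E
```

```text
(no output)
```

View pics/t1c.png

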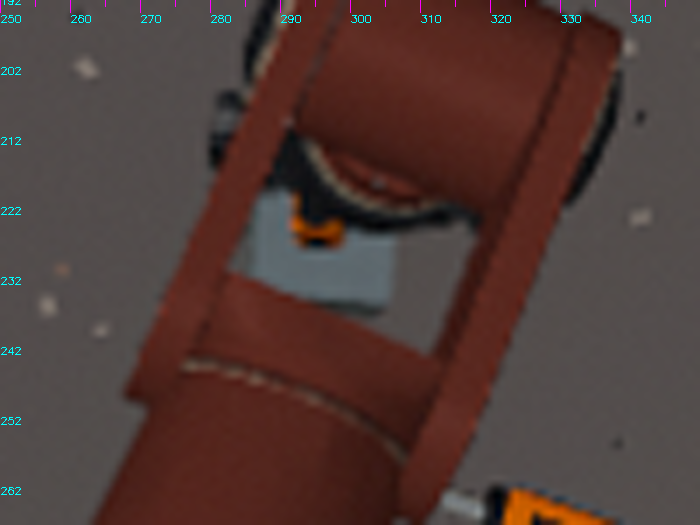

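View pics/s1d.png

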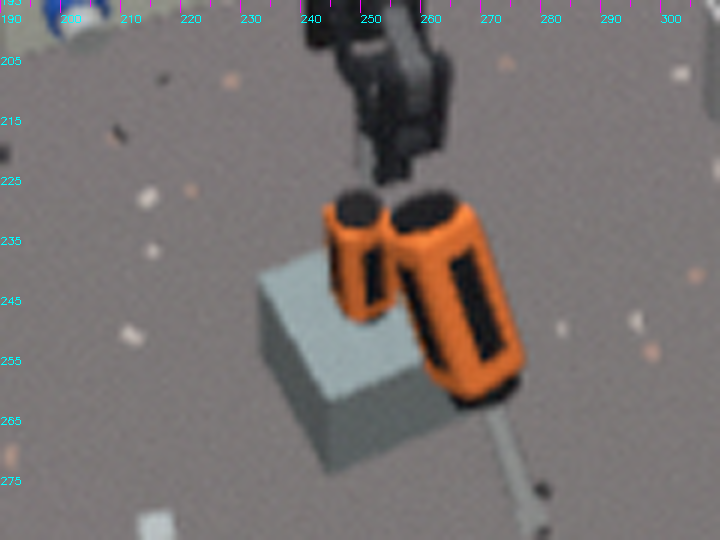

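Both look-alikes have toppled by themselves, and the big one, at side (261,228), now leans on the stand. I'll move aside to see it and turn the jaws to close along x.

Emit:
servo_tool:
  twist:
    - [0,0,-0.18]
    - [0,0,-0.18]
    - [0,0,-0.18]
    - [0,0,-0.18]
    - [0,0,-0.18]
    - [0,0,-0.18]
    - [0,0,-0.18]
    - [0,0,-0.18]
  xyz:
    - [0,0,4]
    - [0,5,0]
    - [0,5,0]
    - [0,5,0]
    - [0,0,0]
    - [0,0,0]
    - [0,0,0]
    - [0,0,0]
  fingers: [0.75,0.75,0.75,0.75,0.75,0.75,0.75,0.75]

```text
time: 3.75
tool_pos: [0.5087, 0.0255, 0.2338]
tool_rot: [0.708, 0.026, 0.705, -0.026]
contact_force: [-0.0, 0.4, -0.2]
gripper_width: 0.755
```

```bash
python3 - <<'E'
import cv2
from h import *
im=vision.grab_frame("top")[:,:,::-1].copy()
crop("top",im,(302,224),26,"pics/t2c.png")
im=vision.grab_frame("side")[:,:,::-1].copy()
crop("side",im,(258,248),30,"pics/s2c.png")
E
```

```text
(no output)
```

View pics/t2c.png

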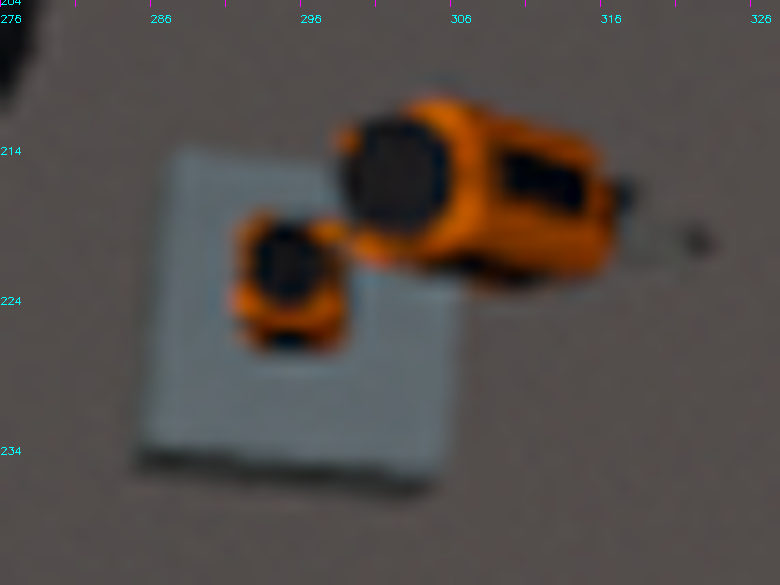

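View pics/s2c.png

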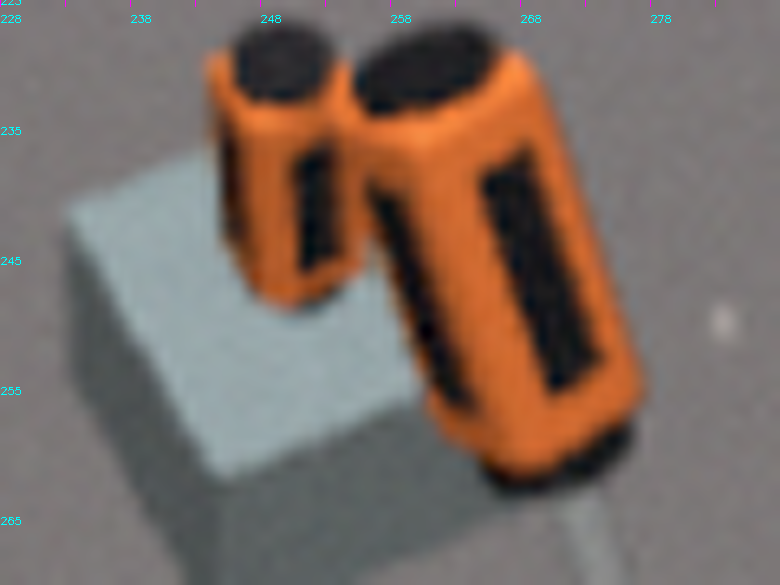

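```bash
python3 - <<'E'
from loc import *
def tri(a,b):
    o1,d1=ray("top",a);o2,d2=ray("side",b)
    A=np.c_[d1,-d2];t=np.linalg.lstsq(A,o2-o1,rcond=None)[0]
    p,q=o1+d1*t[0],o2+d2*t[1]; return ((p+q)/2).round(4),(p-q).round(4)
t=lambda x,y:px([(x,y)],15,276,204)[0]
s=lambda x,y:px([(x,y)],13,228,225)[0]
print("Bcap",tri(t(398,176),s(430,70)))
print("Bhandle bottom collar",tri(t(625,205),s(560,470)))
print("drv cap",tri(t(289,264),s(285,62)))
print("A",onz("side",(216,285),.01),onz("side",(226,338),.015))
print("Btip",onz("top",t(705,240),.003),onz("side",(281,285),.003))
print("saucer",onz("top",(343,170),.01),"tumbler",onz("side",(351,345),.005),"cupb",onz("side",(318,212),.01),"cupa",onz("side",(260,150),.01),"cart",onz("side",(290,175),.01), "jug",onz("side",(175,117),.01))
E
```

```text
Bcap (array([ 0.5294, -0.1418,  0.1357]), array([-0.,  0., -0.]))
Bhandle bottom collar (array([ 0.5296, -0.2006,  0.0779]), array([ 0.0084, -0.0024,  0.0018]))
drv cap (array([ 0.5108, -0.119 ,  0.1234]), array([-0.0004,  0.0001, -0.0001]))
A [ 0.39115619 -0.15694358  0.01      ] [ 0.34569703 -0.29499209  0.015     ]
Btip [ 0.53810272 -0.23354899  0.003     ] [ 0.53680791 -0.23678523  0.003     ]
saucer [ 0.72850822 -0.31081852  0.01      ] tumbler [ 0.59384116 -0.45325797  0.005     ] cupb [ 0.75137855 -0.09548929  0.01      ] cupa [0.73462795 0.19866892 0.01      ] cart [0.75923737 0.06256655 0.01      ] jug [0.5663788  0.47298692 0.01      ]
```

B's handle runs from (0.535,-0.205,0.07) to (0.529,-0.142,0.136), tip near (0.537,-0.235). It leans on my driver's corner and would fall over the hole when I lift, so I'll take it away first.

Emit:
servo_tool:
  twist:
    - [0,0,0.08]
    - [0,0,0.07]
    - [0,0,0]
    - [0,0,0]
    - [0,0,0]
    - [0,0,0]
    - [0,0,0]
    - [0,0,0]
  xyz:
    - [0.6,-5.2,0]
    - [0.6,-5.2,0]
    - [0.6,-5.2,0]
    - [0.6,-5.2,0]
    - [0,0,0]
    - [0,0,-4]
    - [0,0,-4]
    - [0,0,0]
  fingers: [1,1,1,1,1,1,1,1]

```text
time: 4.85
tool_pos: [0.53, -0.1809, 0.1483]
tool_rot: [0.704, -0.028, 0.709, 0.031]
contact_force: [0.3, -0.1, 0.5]
gripper_width: 1.0
```

```bash
python3 - <<'E'
import cv2
from h import *
im=vision.grab_frame("side")[:,:,::-1].copy()
crop("side",im,(258,230),45,"pics/s3c.png")
E
```

```text
(no output)
```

View pics/s3c.png

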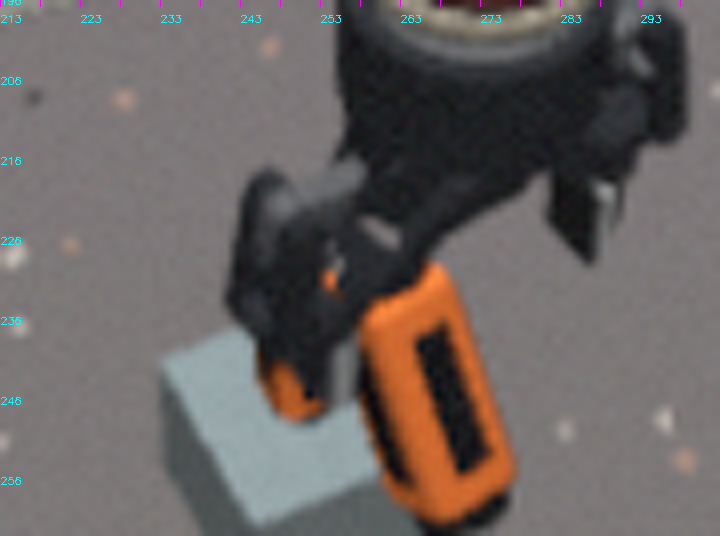

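Emit:
servo_tool:
  twist:
    - [0,0,0]
    - [0,0,0]
    - [0,0,0]
    - [0,0,0]
    - [0,0,0]
    - [0,0,0]
    - [0,0,0]
  xyz:
    - [0.2,-0.4,-2]
    - [0,0,-2]
    - [0,0,-2]
    - [0,0,0]
    - [0,0,0]
    - [0,0,0]
    - [0,0,0]
  fingers: [1,1,1,0,0,0,0]

```text
time: 5.78
tool_pos: [0.535, -0.1878, 0.0925]
tool_rot: [0.707, -0.029, 0.706, 0.028]
contact_force: [0.1, -0.9, 1.6]
gripper_width: 0.363
```

Emit:
servo_tool:
  twist:
    - [0,0,0]
    - [0,0,0]
    - [0,0,0]
    - [0,0,0]
    - [0,0,0]
  xyz:
    - [0,0,0]
    - [0,-1,2]
    - [0,-1,4]
    - [0,-1,4]
    - [0,0,0]
  fingers: [0,0,0,0,0]

```text
time: 6.4
tool_pos: [0.5362, -0.2195, 0.1967]
tool_rot: [0.709, -0.03, 0.704, 0.026]
contact_force: [-0.1, 0.0, -1.5]
gripper_width: 0.362
```

```bash
python3 - <<'E'
import cv2
from h import *
im=vision.grab_frame("side")[:,:,::-1].copy()
crop("side",im,(258,225),60,"pics/s4c.png")
E
```

```text
(no output)
```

View pics/s4c.png

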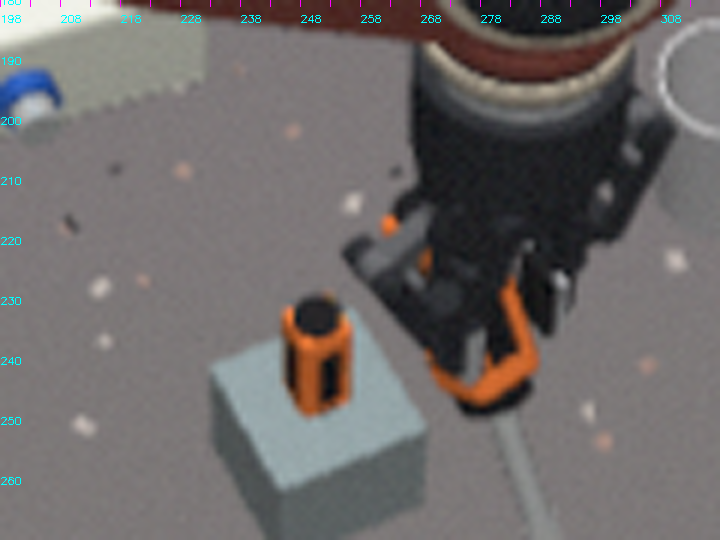

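Emit:
servo_tool:
  twist:
    - [0,0,0]
    - [0,0,0]
    - [0,0,0]
    - [0,0,0]
    - [0,0,0]
    - [0,0,0]
    - [0,0,0]
    - [0,0,0]
  xyz:
    - [-1.5,-5,0]
    - [-1.5,-5,0]
    - [0,0,-4]
    - [0,0,-4]
    - [0,0,-1.6]
    - [0,0,0]
    - [0,0,0]
    - [0,0,0]
  fingers: [0,0,0,0,0,0,1,1]

```text
time: 7.45
tool_pos: [0.5047, -0.3177, 0.0964]
tool_rot: [0.707, -0.029, 0.706, 0.028]
contact_force: [-1.1, -0.0, 0.5]
gripper_width: 0.777
```

Emit:
servo_tool:
  twist:
    - [0,0,-0.1]
    - [0,0,-0.1]
    - [0,0,0]
    - [0,0,0]
    - [0,0,0]
    - [0,0,0]
  xyz:
    - [0,0,0]
    - [0,0,4]
    - [0,0,6]
    - [0,5,3]
    - [0,5,0]
    - [0,0,0]
  fingers: [1,1,1,1,0.75,0.75]

```text
time: 8.2
tool_pos: [0.5047, -0.2152, 0.2269]
tool_rot: [0.707, 0.04, 0.705, -0.041]
contact_force: [0.4, -0.8, -0.2]
gripper_width: 0.752
```

```bash
python3 - <<'E'
import cv2
from h import *
from plant import manip
im=vision.grab_frame("side")[:,:,::-1].copy();cv2.imwrite("pics/s5.png",im)
crop("side",im,(248,245),26,"pics/s5c.png")
im=vision.grab_frame("top")[:,:,::-1].copy();cv2.imwrite("pics/t5.png",im)
crop("top",im,(296,224),26,"pics/t5c.png")
print(manip.state()["tool_pos"])
E
```

```text
[ 0.50431596 -0.2173312   0.22588466]
```

View pics/s5.png

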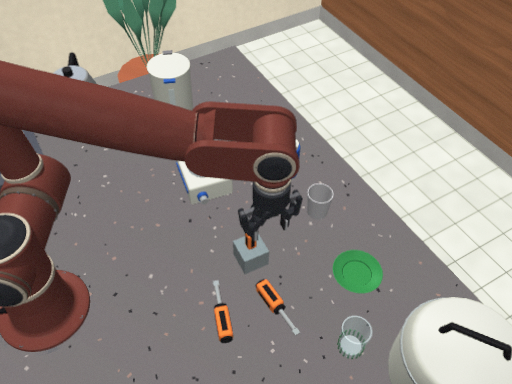

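View pics/s5c.png

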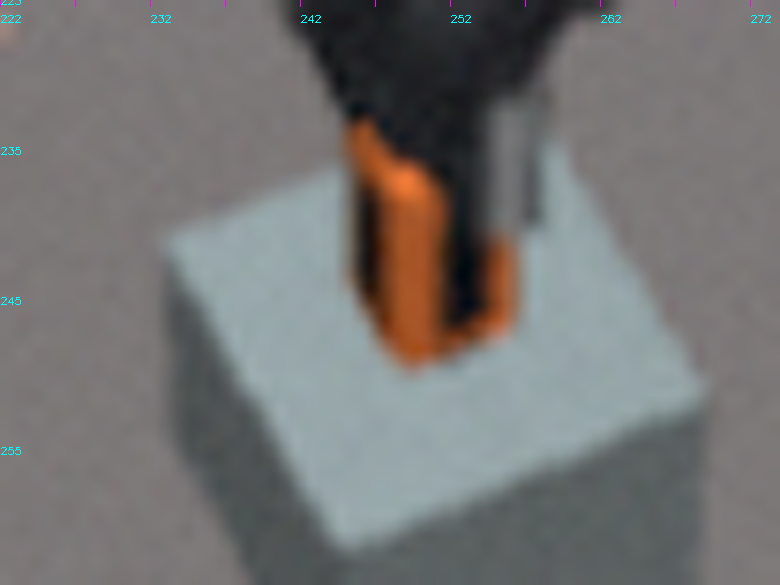

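View pics/t5c.png

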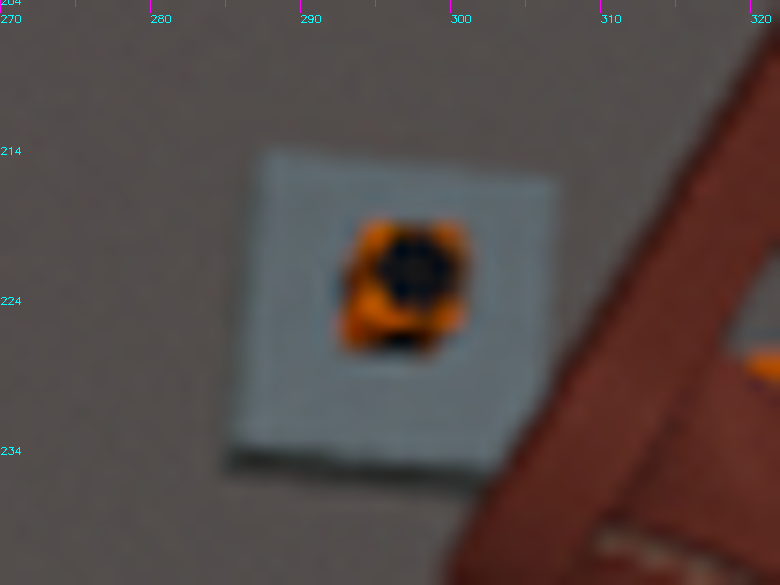

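```bash
python3 - <<'E'
from loc import *
print(onz("top",px([(413,270)],15,270,204)[0],.118))
for a in ([(345,348),(432,358)],):
  p=[onz("top",q,.062)[:2] for q in px(a,15,270,204)]; print(p,np.arctan2(*(p[1]-p[0])[::-1])+np.pi/2)
p=[onz("side",q,.062)[:2] for q in px([(355,280),(408,370),(515,335)],15,222,225)]
print(p,[np.arctan2(*(p[i+1]-p[i])[::-1]) for i in (0,1)])
from plant import manip
s=manip.state(); print(s["tool_pos"],s["joint_pos"])
E
```

```text
[ 0.51035255 -0.12720092  0.118     ]
[array([ 0.4998249 , -0.11743186]), array([ 0.49811634, -0.13789469])] -0.08330250648090165
[array([ 0.50148435, -0.11405443]), array([ 0.50019707, -0.13451587]), array([ 0.51964899, -0.13755061])] [np.float64(-1.63362604079989), np.float64(-0.1547647574711698)]
[ 0.50431596 -0.2173312   0.22588466] [-5.42160000e-01 -1.26213168e-01  1.79619529e+00 -5.19126891e-04
  1.47023696e+00 -4.23948495e-01]
```

Emit:
servo_tool:
  twist:
    - [0,0,0.02]
    - [0,0,0]
    - [0,0,0]
    - [0,0,0]
    - [0,0,0]
    - [0,0,0]
  xyz:
    - [0.25,4.5,0]
    - [0.3,4.5,0]
    - [0,0,-4]
    - [0,0,-3]
    - [0,0,0]
    - [0,0,0]
  fingers: [0.75,0.75,0.75,0.75,0.75,0.75]

```text
time: 9.05
tool_pos: [0.5103, -0.1284, 0.1565]
tool_rot: [0.707, 0.035, 0.706, -0.036]
contact_force: [0.7, 0.6, -0.5]
gripper_width: 0.75
```

```bash
python3 - <<'E'
import cv2
from h import *
from plant import manip
im=vision.grab_frame("side")[:,:,::-1].copy()
crop("side",im,(248,235),36,"pics/s6c.png")
print(manip.state()["tool_pos"])
E
```

```text
[ 0.51068747 -0.12837815  0.1571068 ]
```

View pics/s6c.png

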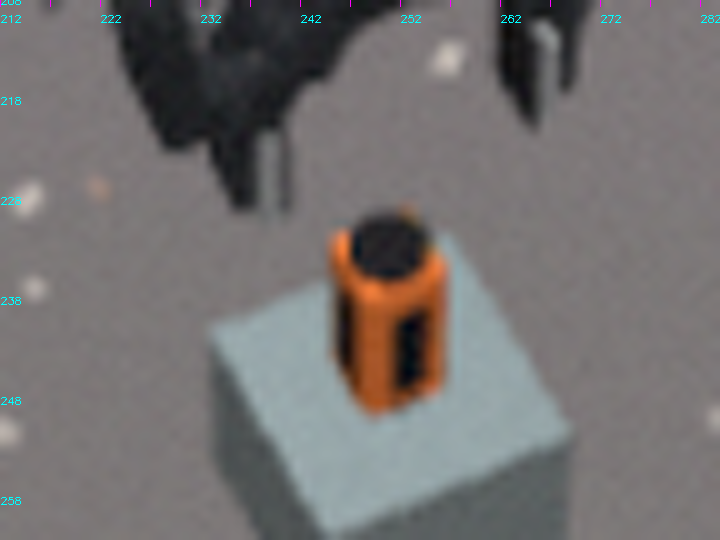

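Emit:
servo_tool:
  twist:
    - [0,0,0]
    - [0,0,0]
    - [0,0,0]
    - [0,0,0]
    - [0,0,0]
    - [0,0,0]
    - [0,0,0]
    - [0,0,0]
  xyz:
    - [-0.05,0.1,-3]
    - [0,0,-3]
    - [0,0,-2]
    - [0,0,0]
    - [0,0,0]
    - [0,0,0]
    - [0,0,0]
    - [0,0,0]
  fingers: [0.75,0.75,0.75,0.6,0.2,0,0,0]

```text
time: 10.1
tool_pos: [0.5107, -0.127, 0.0776]
tool_rot: [0.708, 0.034, 0.705, -0.035]
contact_force: [0.3, 0.1, 5.2]
gripper_width: 0.277
```

Emit:
servo_tool:
  twist:
    - [0,0,0]
    - [0,0,0]
    - [0,0,0]
    - [0,0,0]
    - [0,0,0]
  xyz:
    - [0,0,1]
    - [0,0,3]
    - [0,0,5]
    - [0,0,5]
    - [0,0,0]
  fingers: [0,0,0,0,0]

```text
time: 10.72
tool_pos: [0.5116, -0.1272, 0.2213]
tool_rot: [0.71, 0.034, 0.703, -0.036]
contact_force: [0.5, -0.4, -1.8]
gripper_width: 0.271
```

```bash
python3 - <<'E'
import cv2
from h import *
from plant import manip
im=vision.grab_frame("side")[:,:,::-1].copy()
crop("side",im,(248,225),36,"pics/s7c.png")
s=manip.state();print(s["tool_pos"],s["contact_force"])
E
```

```text
[ 0.51010122 -0.12660766  0.21791002] [-0.04323688  0.12544603 -1.12266487]
```

View pics/s7c.png

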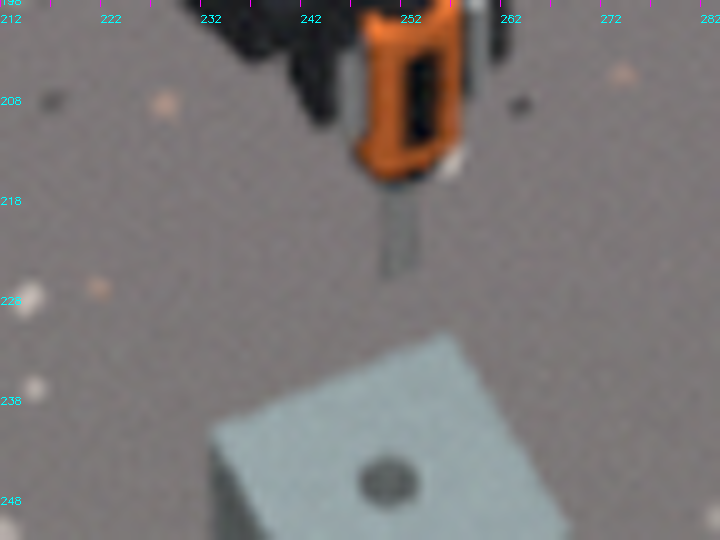

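Emit:
servo_tool:
  twist:
    - [0,0,-0.05]
    - [0,0,-0.05]
    - [0,0,-0.05]
    - [0,0,-0.05]
    - [0,0,-0.05]
    - [0,0,-0.05]
    - [0,0,0]
    - [0,0,0]
  xyz:
    - [0.2,5,1]
    - [0.3,5,0]
    - [0.3,5,0]
    - [0.3,5,0]
    - [0.3,5,0]
    - [0.2,5.2,0]
    - [0,0,0]
    - [0,0,0]
  fingers: [0,0,0,0,0,0,0,0]

```text
time: 11.78
tool_pos: [0.5241, 0.1755, 0.2232]
tool_rot: [0.692, 0.139, 0.694, -0.141]
contact_force: [0.5, 1.0, -1.1]
gripper_width: 0.277
```

```bash
python3 - <<'E'
import cv2
from h import *
from loc import px
from plant import manip
im=vision.grab_frame("side")[:,:,::-1].copy();cv2.imwrite("pics/s8.png",im)
crop("side",im,(206,157),24,"pics/s8c.png")
im=vision.grab_frame("top")[:,:,::-1].copy();cv2.imwrite("pics/t8.png",im)
s=manip.state();print(s["tool_pos"],s["contact_force"],proj("side",s["tool_pos"]-[0,0,.0716]))
print("hole",onz("side",px([(388,482)],10,212,198)[0],.062))
E
```

```text
[0.52462147 0.17471296 0.22408808] [-0.2339812  -0.46660681 -0.95923388] [[200.69655554 146.30942717]]
hole [ 0.50907542 -0.12749902  0.062     ]
```

View pics/s8c.png

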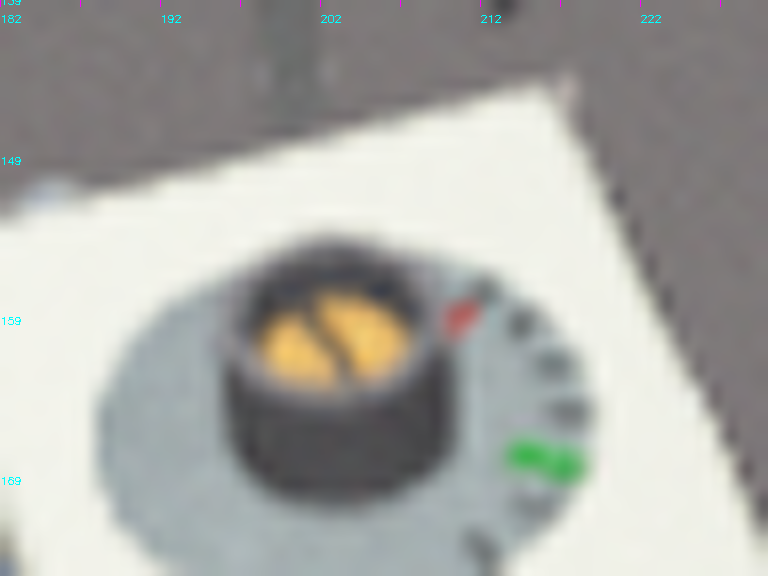

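View pics/t8.png

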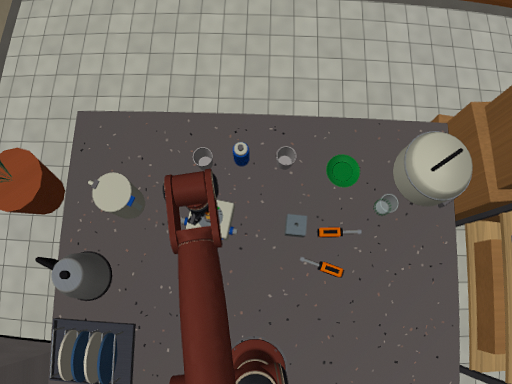

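```bash
python3 - <<'E'
import cv2, numpy as np
from h import *
im=cv2.imread("pics/s8.png"); a=cv2.imread("pics/side0.png")
c=im[125:155,188:214].astype(float); d=c-a[125:155,188:214]
np.set_printoptions(linewidth=200)
print(np.abs(d).sum(2).astype(int)[8:26])
o=cv2.resize(np.clip((c-60)*2.2,0,255).astype(np.uint8),None,fx=20,fy=20,interpolation=cv2.INTER_CUBIC);cv2.imwrite("pics/s8d.png",o)
E
```

```text
[[  1  10   4   9   3   6  35 121 154 158 159 158 157 148 111  42   0   5   3   2   5   9   7   5   9   5]
 [ 10   1   3  13   5  13   8  55 167 174 165 187 182 189 118  10   6  13   4   6   8   3   0   1   2   5]
 [  2   5   2   2   1   3  11  12  91 152 248 238 205 141  36   5   4   2   2   2  14   2   2   8   4  14]
 [  2   4   0  11   9   2   3  10   2  50 126  96  80  36  15   3   8   2  10  11   6   2   5   3   2   3]
 [  1  15  15   5   1   5   9   3  13   9  46  34  44  37   2   4   2   6   2   6   4  11  12   7   6   6]
 [  2   4  14   5   3   3   1   3   3  14  31  36  37  33   9   4   7   1   3   4  10   2   3   6   9   9]
 [  5   2   3   4   4   4   3   2   1   7  50  37  44  45   8   3   3   6   7   2   3   3  11   4   6   2]
 [ 11   6   3   2   3   4   3   7   2   3  26  39  43  42   7   4  12  12   5   5   4  11   1   6   3   5]
 [  6   6   9   4   8   3   7   4   3  17  33  39  33  38   4   6   7   6   1   3   4   9   4  10   4   6]
 [ 10   5   7   2   9   5   7   1   5   5  18  30  48  31  21   4   2   6   2   2   7   6   5   3  12   1]
 [  5   7  14   5   2   1   6   4  10   3  12  50  44  31  22   8   9   6   4   5   5   5   5  14   5   3]
 [  2   4   8   3   4   2   0   8   3   3   3  34  27  34  10   5   6   3   7   8   6   3   5   7   5   3]
 [  9   2   3  15   4   6   6   1  12   3  19  33  40  21  12   7  12   5   1   2   4   2   3   3   1   3]
 [  1   6   3  12   3   3   7   3   2   3   9  24  32  18   4   3   7   3   6   4   3   1   0   0   1   4]
 [  4   7   4  10   2   4  11   8   3   4  10  12  12  10   7   8   2   6   3   3   3   3   1   3   6   5]
 [  6   3   2   6  12   3   5   4   3   8   8  12   6   4   3   1   0   2   3   5   2   4   4   8   4   2]
 [  8   3   1   2   3   0   4   3   4   5   3   0   4   1   3   2   6   1   1   0   2   3   4   1   2   1]
 [  7  15   2   7   4   2   6   2   0   1   1   4   2   2   2   2   5   1   3   3   1   0   3   2   0   4]]
```

View pics/s8d.png

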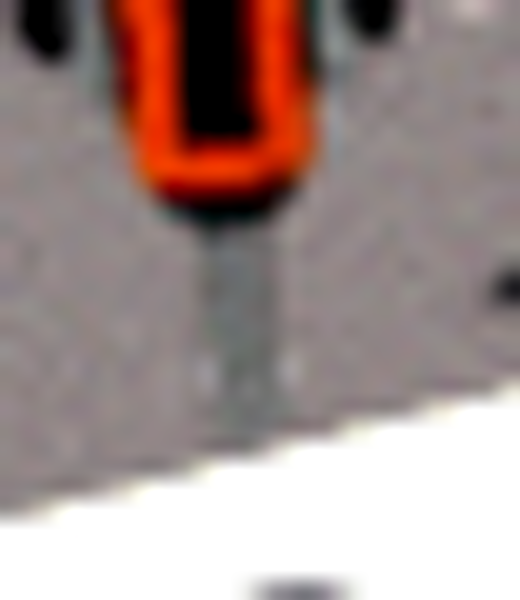

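```bash
python3 - <<'E'
from loc import *
def tri(a,b):
    o1,d1=ray("top",a);o2,d2=ray("side",b)
    A=np.c_[d1,-d2];t=np.linalg.lstsq(A,o2-o1,rcond=None)[0]
    p,q=o1+d1*t[0],o2+d2*t[1]; return ((p+q)/2).round(4),(p-q).round(4)
s=lambda x,y:px([(x,y)],16,182,139)[0]
t=lambda x,y:px([(x,y)],11,175,191)[0]
print("screw",tri(t(376,269),s(333,341)))
for z in (.1,.09,.085,.08): print(z,onz("side",s(333,341),z)[:2],onz("top",t(376,269),z)[:2])
for z in (.085,):
  p=[onz("side",s(*q),z)[:2] for q in ((303,308),(352,378))]; print("slot az",np.arctan2(*(p[1]-p[0])[::-1])+np.pi,p)
  p=[onz("top",t(*q),z)[:2] for q in ((336,269),(420,272))]; print("slot az",np.arctan2(*(p[1]-p[0])[::-1])+np.pi)
# rim
print("rim in crop", (proj("side",[[.5265,.1757,.1]])-[182,139])*16)
print("tip", onz("side",(188+243/20-.5,125+425/20-.5),.1525))
# darkest line fit of slot in both original images
for n,f,(x0,x1,y0,y1) in (("top","pics/top0.png",(202,217,208,223)),("side","pics/s8.png",(196,209,154,166))):
  im=cv2.imread(f)[y0:y1,x0:x1].astype(int); print(n); print((im[:,:,2]))
E
```

```text
screw (array([0.5257, 0.1749, 0.0971]), array([ 0.0003, -0.0001,  0.    ]))
0.1 [0.52448192 0.17231542] [0.52535129 0.17449182]
0.09 [0.52811797 0.18108207] [0.5269486  0.17567699]
0.085 [0.529936  0.1854654] [0.52774725 0.17626957]
0.08 [0.53175403 0.18984873] [0.52854591 0.17686216]
slot az 1.5647798493071785 [array([0.52890974, 0.19553829]), array([0.52878959, 0.17556853])]
slot az 1.5704692856631455
rim in crop [[327.0883613  317.43983365]]
tip [0.52307309 0.1781032  0.1525    ]
top
[[ 98  97  97  96 125 162 100  96  97  98 100 102 102 102  79]
 [ 98  99  98  96 100 109 102  87  89  97 101 101 100  88  25]
 [ 99  99  97  88  79  73  62  62  68  84  92  97 101  91  60]
 [101  98  93  75  51  59  70  69  66  66  84  92 102 104 104]
 [100  92  79  50  75 126 142 141 133 106  86  90  93  95 103]
 [ 99  87  66  67 136 166 163 163 163 158 129  90  82  78 102]
 [ 98  84  66  91 148 144 144 144 146 147 135  87  83  83 101]
 [ 97  83  56  62  81  79  90  88  83  83  87  89  79  66 102]
 [ 97  85  69  96 142 143 141 136 124 120 107  86  75  63 101]
 [ 98  95  83  84 143 164 163 162 162 150
[... 303 characters left out ...]
  78  80  88 105 103 100 100  99]]
side
[[242 238 220 195 163 137 125 120 137 160 192 204 218]
 [223 197 162 123 105  95  96  88  88 106 120 140 161]
 [168 140 108  86  79  78  78  79  79  77  80 114 146]
 [142 116  75  78  79  99 137 133 121  77  74  92 125]
 [137 101  73 101 119 117 189 215 212 183 120  80 109]
 [130  95 109 181 198 141 172 223 234 230 195 126 119]
 [142 123 154 229 230 201 146 183 235 235 225 168 129]
 [124 142 173 228 234 231 195 141 220 229 205 156 112]
 [ 92 121 149 188 205 206 200 141 173 190 157 119  85]
 [ 84  89 106 127 142 151 152 138 125 125 107  86  72]
 [ 87  74  78  86  96 102 104 104  95  88  74  77  73]
 [ 99  74  80  80  80  78  80  83  80  79  76  72  73]]
```

Emit:
servo_tool:
  twist:
    - [0,0,0.18]
    - [0,0,0.18]
    - [0,0,0.18]
    - [0,0,0.18]
    - [0,0,0.18]
    - [0,0,0.18]
    - [0,0,0.18]
    - [0,0,0.18]
  xyz:
    - [0.3,0,0]
    - [0,0,-1]
    - [0,0,-1]
    - [0,0,-1]
    - [0,0,0]
    - [0,0,0]
    - [0,0,0]
    - [0,0,0]
  fingers: [0,0,0,0,0,0,0,0]

```text
time: 12.88
tool_pos: [0.5281, 0.1743, 0.195]
tool_rot: [0.613, -0.353, 0.613, 0.353]
contact_force: [0.1, -0.1, -1.0]
gripper_width: 0.276
```

Emit:
servo_tool:
  twist:
    - [0,0,0.18]
    - [0,0,0.18]
    - [0,0,0.15]
    - [0,0,0]
    - [0,0,0]
  xyz:
    - [0,0,0]
    - [0,0,0]
    - [0,0,0]
    - [0,0,-0.5]
    - [0,0,0]
  fingers: [0,0,0,0,0]

```text
time: 13.5
tool_pos: [0.5277, 0.1749, 0.1894]
tool_rot: [0.505, -0.494, 0.506, 0.494]
contact_force: [-1.1, 0.3, -1.8]
gripper_width: 0.274
```

```bash
cat > look.py <<'E'
import sys
from h import *
from plant import manip
im=vision.grab_frame("side")[:,:,::-1].copy();cv2.imwrite(f"pics/s{sys.argv[1]}.png",im)
crop("side",im,(206,152),24,f"pics/s{sys.argv[1]}c.png")
s=manip.state();q=s["tool_rot"];m=R.from_quat([q[1],q[2],q[3],q[0]]).as_matrix()
print(s["time"],s["tool_pos"].round(4),"F",s["contact_force"].round(1),"az",np.arctan2(m[1,2],m[0,2]).round(3),"x",m[:,0].round(3),"j6",s["joint_pos"][5])
p=s["tool_pos"]+m[:,0]*.0716
print("tip px",proj("side",p),"crop",(proj("side",[p,p+[0,0,.056],p+[0,0,.11],[.5265,.1757,.1]])-[182,134])*16)
E
python3 look.py 9
```

```text
13.55 [0.5278 0.1751 0.1897] F [-0.1 -0.2 -1.2] az 1.548 x [-0.001 -0.    -1.   ] j6 -1.361892971164916
tip px [[202.5017894  154.43008807]] crop [[ 328.02863034  326.88140916]
 [ 305.5859578   100.19877302]
 [ 282.50262872 -132.53499321]
 [ 327.0883613   397.43983365]]
```

View pics/s9c.png

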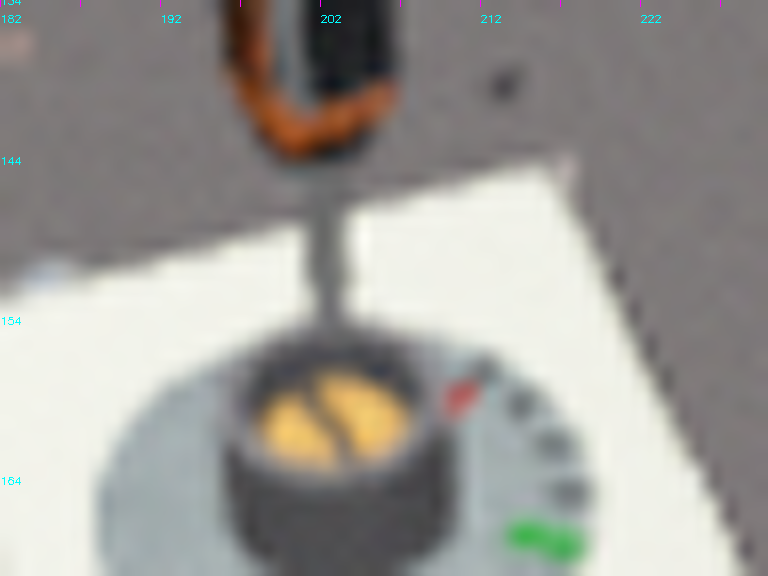

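Emit:
servo_tool:
  twist:
    - [0,0,0]
    - [0,0,0]
    - [0,0,0]
    - [0,0,0]
    - [0,0,0]
  xyz:
    - [0,0,-0.8]
    - [0,0,-0.6]
    - [0,0,-0.4]
    - [0,0,0]
    - [0,0,0]
  fingers: [0,0,0,0,0]

```text
time: 14.18
tool_pos: [0.5283, 0.1758, 0.1725]
tool_rot: [0.505, -0.495, 0.505, 0.495]
contact_force: [0.6, 0.1, -0.9]
gripper_width: 0.273
```

```bash
python3 look.py 10
```

```text
14.225 [0.5283 0.1758 0.1726] F [-0.1  0.3 -1.6] az 1.551 x [ 0.  0. -1.] j6 -1.3634256443551607
tip px [[202.98110606 158.3481553 ]] crop [[335.69769698 389.57048474]
 [313.73329247 167.13780741]
 [291.15789457 -61.07796689]
 [327.0883613  397.43983365]]
```

View pics/s10c.png

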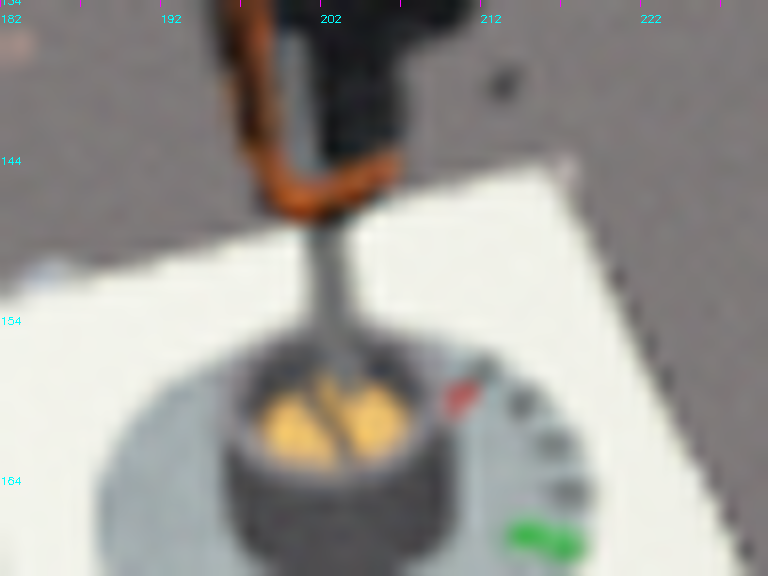

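Emit:
servo_tool:
  twist:
    - [0,0,0]
    - [0,0,0]
    - [0,0,0]
    - [0,0,0]
  xyz:
    - [-0.22,0.05,0]
    - [0,0,-0.2]
    - [0,0,0]
    - [0,0,0]
  fingers: [0,0,0,0]

```text
time: 14.72
tool_pos: [0.5259, 0.1762, 0.1703]
tool_rot: [0.505, -0.495, 0.505, 0.495]
contact_force: [0.5, -0.1, -1.7]
gripper_width: 0.271
```

```bash
python3 look.py 11
```

```text
14.775 [0.5259 0.1762 0.1703] F [ 0.   0.3 -1.3] az 1.551 x [-0. -0. -1.] j6 -1.3618364856561331
tip px [[202.21227999 159.10849365]] crop [[323.39647978 401.73589845]
 [301.06681758 179.88372497]
 [278.11763889 -47.72199609]
 [327.0883613  397.43983365]]
```

View pics/s11c.png

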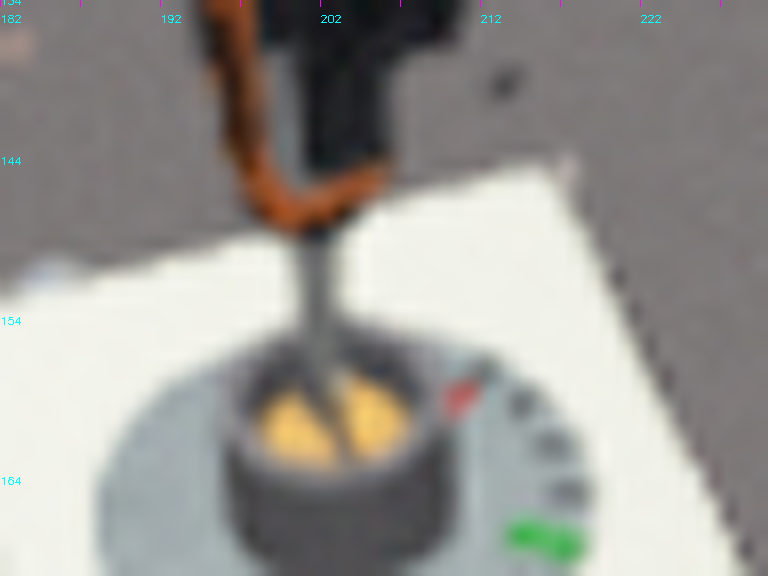

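Emit:
servo_tool:
  twist:
    - [0,0,0]
    - [0,0,0]
    - [0,0,0]
  xyz:
    - [0,0,-0.1]
    - [0,0,-0.1]
    - [0,0,0]
  fingers: [0,0,0]

```text
time: 15.15
tool_pos: [0.5258, 0.1762, 0.1681]
tool_rot: [0.505, -0.495, 0.505, 0.495]
contact_force: [0.7, 0.1, -1.1]
gripper_width: 0.272
```

Emit:
servo_tool:
  twist:
    - [0,0,0]
    - [0,0,0]
    - [0,0,0]
  xyz:
    - [0,0,-0.1]
    - [0,0,-0.1]
    - [0,0,0]
  fingers: [0,0,0]

```text
time: 15.52
tool_pos: [0.5258, 0.1762, 0.1661]
tool_rot: [0.505, -0.495, 0.505, 0.495]
contact_force: [0.3, 0.9, -1.5]
gripper_width: 0.271
```

Tip is about z = 0.0945 with no contact yet.

Emit:
servo_tool:
  twist:
    - [0,0,0]
    - [0,0,0]
    - [0,0,0]
  xyz:
    - [0,0,-0.1]
    - [0,0,-0.05]
    - [0,0,0]
  fingers: [0,0,0]

```text
time: 15.9
tool_pos: [0.5259, 0.1762, 0.1647]
tool_rot: [0.505, -0.495, 0.505, 0.495]
contact_force: [1.1, 0.0, 0.2]
gripper_width: 0.274
```

Emit:
servo_tool:
  twist:
    - [0,0,0]
    - [0,0,0]
    - [0,0,0]
  xyz:
    - [0,0,-0.1]
    - [0,0,-0.05]
    - [0,0,0]
  fingers: [0,0,0]

```text
time: 16.27
tool_pos: [0.5259, 0.1762, 0.1632]
tool_rot: [0.505, -0.495, 0.505, 0.495]
contact_force: [-0.5, 0.3, -0.9]
gripper_width: 0.273
```

```bash
python3 look.py 12
```

```text
16.325 [0.5259 0.1762 0.1633] F [ 1.1 -0.1 -1. ] az 1.551 x [-0. -0. -1.] j6 -1.3618191104690966
tip px [[202.37832016 160.79856863]] crop [[326.05312257 428.77709812]
 [303.89959078 208.64598973]
 [281.13774285 -17.13434722]
 [327.0883613  397.43983365]]
```

View pics/s12c.png

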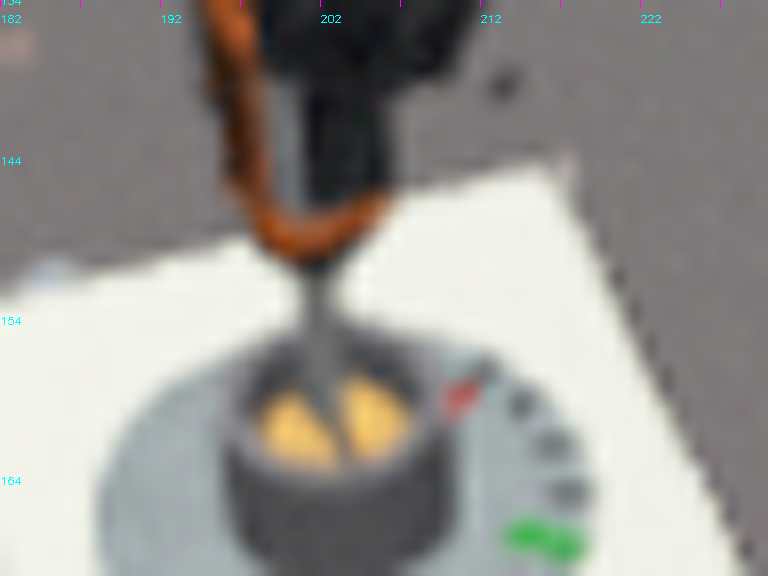

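Emit:
servo_tool:
  twist:
    - [0,0,0]
    - [0,0,0]
    - [0,0,0]
  xyz:
    - [0,0,-0.1]
    - [0,0,-0.05]
    - [0,0,0]
  fingers: [0,0,0]

```text
time: 16.7
tool_pos: [0.5259, 0.1762, 0.1617]
tool_rot: [0.505, -0.495, 0.505, 0.495]
contact_force: [-0.5, -1.0, -0.8]
gripper_width: 0.277
```

Emit:
servo_tool:
  twist:
    - [0,0,0]
    - [0,0,0]
    - [0,0,0]
  xyz:
    - [0,0,-0.1]
    - [0,0,-0.05]
    - [0,0,0]
  fingers: [0,0,0]

```text
time: 17.08
tool_pos: [0.5259, 0.1762, 0.1603]
tool_rot: [0.505, -0.495, 0.505, 0.495]
contact_force: [-0.1, 0.7, -1.1]
gripper_width: 0.274
```

```bash
python3 look.py 13
```

```text
17.125 [0.5259 0.1762 0.1603] F [ 0.6  0.1 -0. ] az 1.551 x [-0.  0. -1.] j6 -1.361867757767018
tip px [[202.44075478 161.50641657]] crop [[327.05207641 440.10266513]
 [304.96925233 220.69742756]
 [282.28273458  -4.31306702]
 [327.0883613  397.43983365]]
```

View pics/s13c.png

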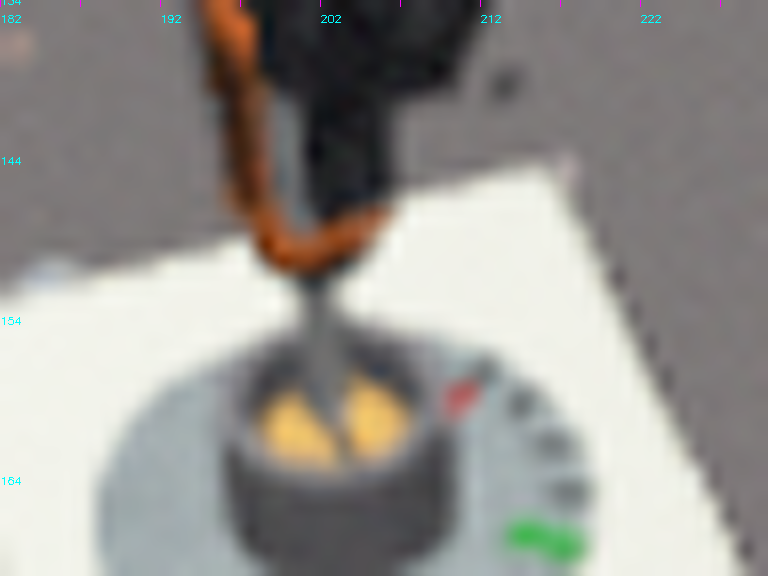

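Emit:
servo_tool:
  twist:
    - [0,0,0]
    - [0,0,0]
    - [0,0,0]
  xyz:
    - [0,0,-0.1]
    - [0,0,-0.05]
    - [0,0,0]
  fingers: [0,0,0]

```text
time: 17.5
tool_pos: [0.5259, 0.1762, 0.1587]
tool_rot: [0.505, -0.495, 0.505, 0.495]
contact_force: [-0.3, 0.4, -1.8]
gripper_width: 0.273
```

Emit:
servo_tool:
  twist:
    - [0,0,0]
    - [0,0,0]
    - [0,0,0]
  xyz:
    - [0,0,-0.1]
    - [0,0,-0.05]
    - [0,0,0]
  fingers: [0,0,0]

```text
time: 17.88
tool_pos: [0.526, 0.1762, 0.1574]
tool_rot: [0.505, -0.495, 0.505, 0.495]
contact_force: [0.4, -0.5, -1.2]
gripper_width: 0.274
```

```bash
python3 look.py 14
```

```text
17.925 [0.526  0.1762 0.1574] F [ 0.3 -0.1 -0.8] az 1.551 x [ 0.  0. -1.] j6 -1.3618645683332384
tip px [[202.5392774  162.18136302]] crop [[328.6284384  450.90180828]
 [306.63233792 232.18692533]
 [284.03745255   7.90846773]
 [327.0883613  397.43983365]]
```

View pics/s14c.png

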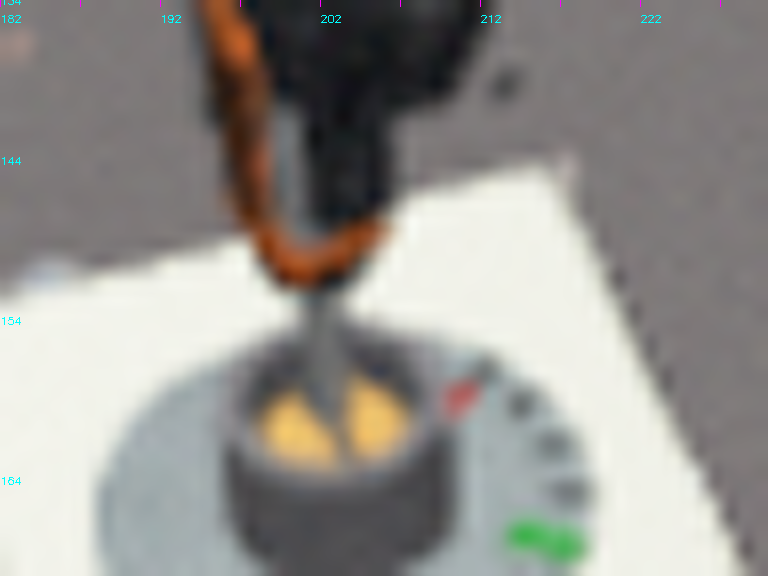

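Emit:
servo_tool:
  twist:
    - [0,0,0]
    - [0,0,0]
  xyz:
    - [0,0,-0.1]
    - [0,0,0]
  fingers: [0,0]

```text
time: 18.18
tool_pos: [0.526, 0.1762, 0.1566]
tool_rot: [0.505, -0.495, 0.505, 0.495]
contact_force: [-0.1, -0.4, 1.8]
gripper_width: 0.273
```

Emit:
servo_tool:
  twist:
    - [0,0,0]
    - [0,0,0]
  xyz:
    - [0,0,-0.1]
    - [0,0,0]
  fingers: [0,0]

```text
time: 18.42
tool_pos: [0.5261, 0.1762, 0.1558]
tool_rot: [0.505, -0.495, 0.505, 0.495]
contact_force: [-1.6, -0.5, 1.9]
gripper_width: 0.278
```

Emit:
servo_tool:
  twist:
    - [0,0,0]
    - [0,0,0]
  xyz:
    - [0,0,-0.1]
    - [0,0,0]
  fingers: [0,0]

```text
time: 18.68
tool_pos: [0.5262, 0.1763, 0.155]
tool_rot: [0.505, -0.495, 0.505, 0.495]
contact_force: [-2.2, -0.1, 4.8]
gripper_width: 0.274
```

Emit:
servo_tool:
  twist:
    - [0,0,-0.08]
    - [0,0,-0.08]
    - [0,0,-0.08]
    - [0,0,0]
  xyz:
    - [0,0,0]
    - [0,0,0]
    - [0,0,0]
    - [0,0,0]
  fingers: [0,0,0,0]

```text
time: 19.18
tool_pos: [0.5266, 0.1765, 0.1551]
tool_rot: [0.561, -0.431, 0.56, 0.431]
contact_force: [-1.1, 0.6, 5.4]
gripper_width: 0.272
```

```bash
python3 look.py 15; python3 - <<'E'
import cv2
from h import *
im=vision.grab_frame("top")[:,:,::-1].copy();crop("top",im,(209,217),34,"pics/t15c.png")
E
```

```text
19.225 [0.5266 0.1765 0.1551] F [-0.8 -0.2  4.9] az 1.312 x [ 0.002  0.001 -1.   ] j6 -1.1232962516026277
tip px [[202.76880391 162.56896357]] crop [[332.30086253 457.10341718]
 [310.45577715 238.93399612]
 [288.01842558  15.23810998]
 [327.0883613  397.43983365]]
```

View pics/s15c.png

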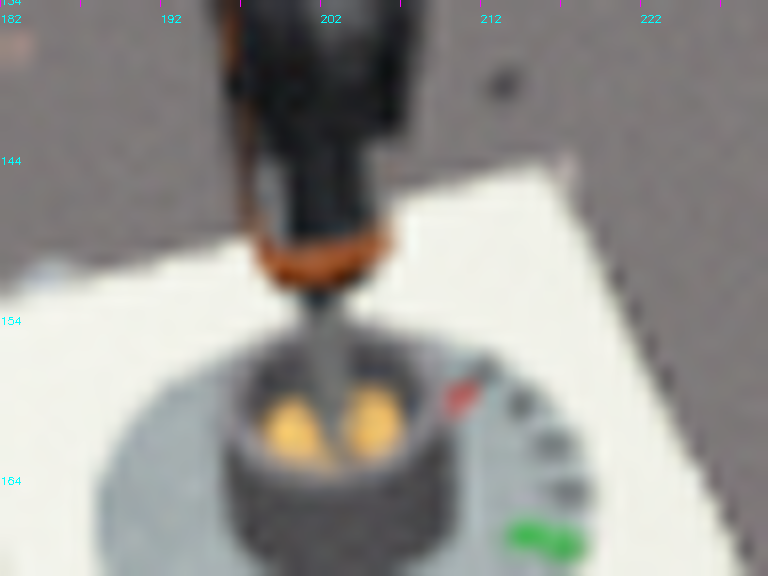

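View pics/t15c.png

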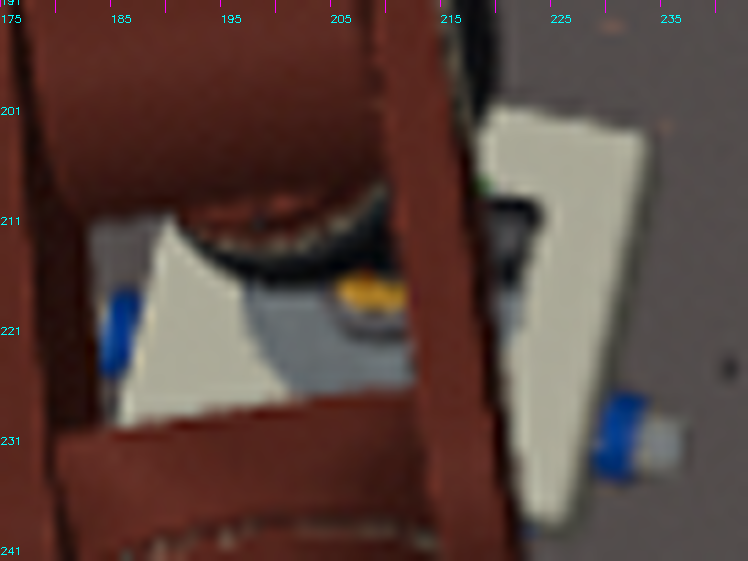

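Emit:
servo_tool:
  twist:
    - [0,0,-0.08]
    - [0,0,-0.08]
    - [0,0,0]
  xyz:
    - [0,0,0]
    - [0,0,0]
    - [0,0,0]
  fingers: [0,0,0]

```text
time: 19.65
tool_pos: [0.5266, 0.1766, 0.1551]
tool_rot: [0.594, -0.385, 0.592, 0.385]
contact_force: [0.1, 0.8, 5.1]
gripper_width: 0.276
```

```bash
python3 look.py 16
```

```text
19.7 [0.5266 0.1766 0.1551] F [0.  0.3 5.6] az 1.152 x [ 0.002  0.001 -1.   ] j6 -0.9633577548400106
tip px [[202.77670876 162.53438046]] crop [[332.42734009 456.55008735]
 [310.5870077  238.37249289]
 [288.15458461  14.668712  ]
 [327.0883613  397.43983365]]
```

View pics/s16c.png

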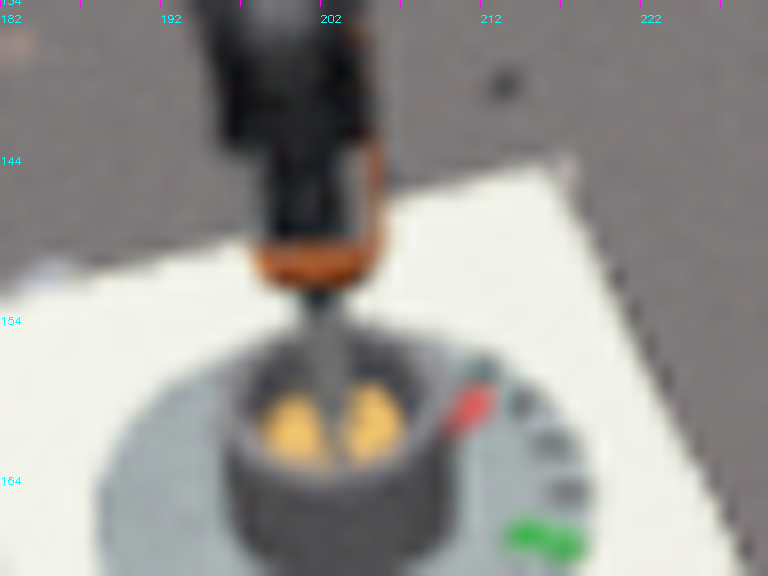

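```bash
cat > ptr.py <<'E'
import sys
from h import *
def meas(f):
    im=cv2.imread(f); sub=im[148:185,195:230].astype(int); b,g,r=sub[...,0],sub[...,1],sub[...,2]
    out=[]
    for w in (np.clip(r-np.maximum(g,b)-35,0,None)*(g<150)*(np.abs(g-b)<40), np.clip(g-np.maximum(r,b)-30,0,None)):
        yy,xx=np.mgrid[148:185,195:230]; 
        if w.sum()==0: out.append(None); continue
        p=((xx*w).sum()/w.sum(),(yy*w).sum()/w.sum())
        out.append((np.round(p,2),onz("side",p,.071)))
    return out
if __name__=="__main__":
  c=np.array([.5287,.1765])
  for f in sys.argv[1:]:
    o=meas(f); az=[np.arctan2(*(x[1][:2]-c)[::-1]) for x in o]; rr=[np.linalg.norm(x[1][:2]-c).round(4) for x in o]
    print(f,[x[0] for x in o],"az",np.round(az,3),"r",rr,"q=",round(1.2-(az[0]-az[1]),3))
E
python3 ptr.py pics/side0.png pics/s8.png pics/s13.png pics/s15.png pics/s16.png
python3 - <<'E'
from h import *
im=cv2.imread("pics/side0.png")
# dial disc (grey) centre estimate: predicted ellipse of radius? print pixel of center for c candidates
for c in ([.5265,.1757,.071],[.5287,.1765,.071]): print(proj("side",c))
E
```

```text
pics/side0.png [array([210.32, 158.32]), array([215.69, 167.26])] az [ 0.472 -0.742] r [np.float64(0.0331), np.float64(0.0361)] q= -0.014
pics/s8.png [array([210.33, 158.31]), array([215.68, 167.27])] az [ 0.473 -0.743] r [np.float64(0.0332), np.float64(0.0361)] q= -0.016
pics/s13.png [array([202.71, 150.54]), array([215.68, 167.27])] az [ 1.152 -0.743] r [np.float64(0.06), np.float64(0.0361)] q= -0.695
pics/s15.png [array([203.45, 151.61]), array([215.69, 167.27])] az [ 1.116 -0.743] r [np.float64(0.0554), np.float64(0.0361)] q= -0.659
pics/s16.png [array([206.3 , 154.66]), array([215.69, 167.28])] az [ 0.923 -0.745] r [np.float64(0.043), np.float64(0.0361)] q= -0.467
[[203.12884412 165.70235697]]
[[203.6817778  165.24947067]]
```

```bash
sed -i 's/im\[148:185,195:230\]/im[154:185,208:230]/; s/mgrid\[148:185,195:230\]/mgrid[154:185,208:230]/; s/c=np.array.*/c=onz("side",(203.1,165.4),.071)[:2]; print(c)/' ptr.py
python3 ptr.py pics/side0.png pics/s8.png pics/s13.png pics/s15.png pics/s16.png
```

```text
[0.52696521 0.1768096 ]
pics/side0.png [array([210.32, 158.32]), array([215.69, 167.26])] az [ 0.441 -0.717] r [np.float64(0.0345), np.float64(0.0376)] q= 0.042
pics/s8.png [array([210.33, 158.31]), array([215.68, 167.27])] az [ 0.442 -0.718] r [np.float64(0.0346), np.float64(0.0376)] q= 0.04
pics/s13.png [array([210.33, 158.32]), array([215.68, 167.27])] az [ 0.442 -0.718] r [np.float64(0.0345), np.float64(0.0376)] q= 0.04
pics/s15.png [array([210.31, 158.32]), array([215.69, 167.27])] az [ 0.443 -0.718] r [np.float64(0.0345), np.float64(0.0376)] q= 0.039
pics/s16.png [array([211.  , 159.02]), array([215.69, 167.28])] az [ 0.341 -0.72 ] r [np.float64(0.0336), np.float64(0.0376)] q= 0.139
```

Emit:
servo_tool:
  twist:
    - [0,0,-0.1]
    - [0,0,-0.1]
    - [0,0,-0.1]
    - [0,0,-0.1]
    - [0,0,0]
  xyz:
    - [0,0,0]
    - [0,0,0]
    - [0,0,0]
    - [0,0,0]
    - [0,0,0]
  fingers: [0,0,0,0,0]

```text
time: 20.32
tool_pos: [0.5269, 0.1766, 0.1551]
tool_rot: [0.659, -0.26, 0.657, 0.26]
contact_force: [0.7, 2.3, 5.4]
gripper_width: 0.272
```

```bash
python3 look.py 17;python3 ptr.py pics/s17.png
```

```text
20.375 [0.5268 0.1766 0.1551] F [-0.1 -0.3  4.7] az 0.754 x [ 0.003  0.001 -1.   ] j6 -0.5646333515022516
tip px [[202.84836681 162.49625191]] crop [[333.573869   455.94003054]
 [311.77049235 237.75671943]
 [289.37609479  14.04783106]
 [327.0883613  397.43983365]]
[0.52696521 0.1768096 ]
pics/s17.png [array([212.04, 161.96]), array([215.65, 167.26])] az [-0.027 -0.718] r [np.float64(0.0288), np.float64(0.0375)] q= 0.509
```

View pics/s17c.png

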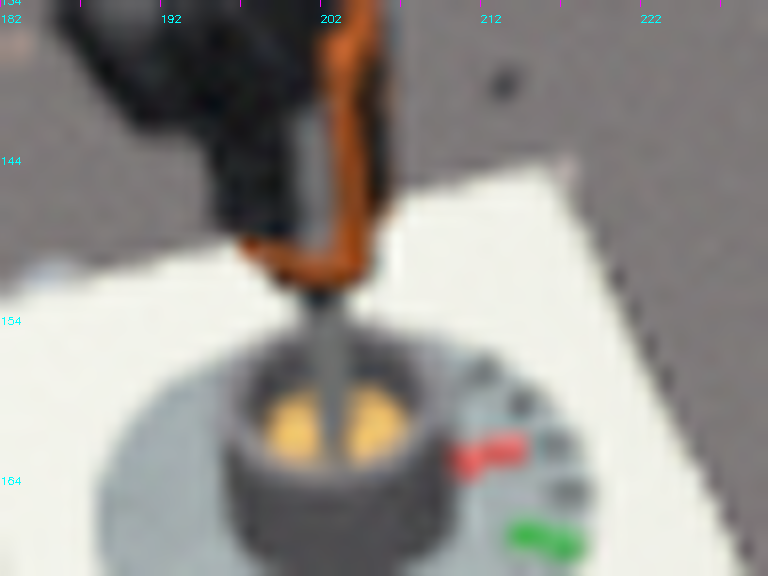

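Emit:
servo_tool:
  twist:
    - [0,0,-0.1]
    - [0,0,-0.1]
    - [0,0,-0.1]
    - [0,0,-0.1]
    - [0,0,-0.1]
    - [0,0,0]
  xyz:
    - [0,0,0]
    - [0,0,0]
    - [0,0,0]
    - [0,0,0]
    - [0,0,0]
    - [0,0,0]
  fingers: [0,0,0,0,0,0]

```text
time: 21.12
tool_pos: [0.5271, 0.1765, 0.1552]
tool_rot: [0.703, -0.089, 0.7, 0.09]
contact_force: [3.1, 1.7, 4.9]
gripper_width: 0.277
```

```bash
python3 look.py 18;python3 ptr.py pics/s18.png
```

```text
21.175 [0.5271 0.1765 0.1551] F [2.3 1.6 5.9] az 0.254 x [ 0.003  0.001 -1.   ] j6 -0.06510044699996718
tip px [[202.95757872 162.47851758]] crop [[335.32125953 455.65628135]
 [313.57238917 237.4651182 ]
 [291.23396744  13.74821476]
 [327.0883613  397.43983365]]
[0.52696521 0.1768096 ]
pics/s18.png [array([211.6 , 165.22]), array([215.76, 167.34])] az [-0.492 -0.724] r [np.float64(0.0247), np.float64(0.0379)] q= 0.968
```

View pics/s18c.png

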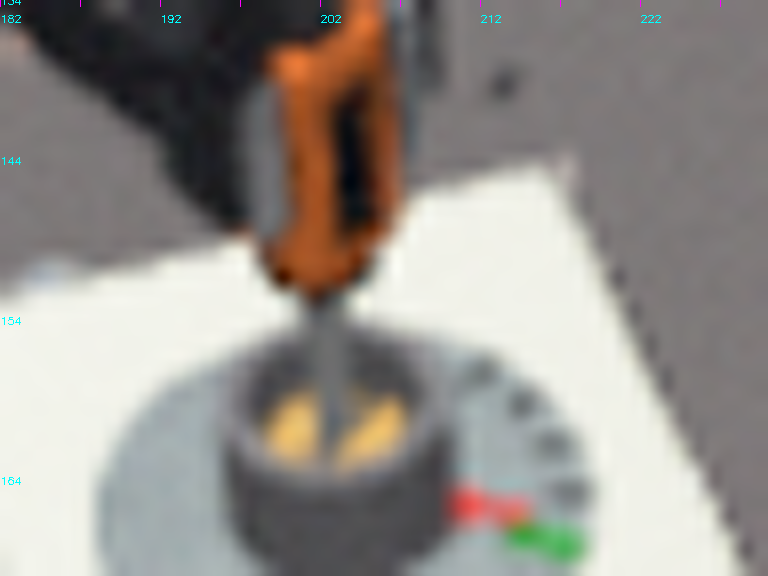

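Emit:
servo_tool:
  twist:
    - [0,0,-0.09]
    - [0,0,-0.08]
    - [0,0,0]
  xyz:
    - [0,0,0]
    - [0,0,0]
    - [0,0,0]
  fingers: [0,0,0]

```text
time: 21.55
tool_pos: [0.5271, 0.1764, 0.1551]
tool_rot: [0.708, -0.029, 0.705, 0.03]
contact_force: [4.2, 0.6, 5.2]
gripper_width: 0.27
```

```bash
python3 look.py 19;python3 ptr.py pics/s19.png; python3 - <<'E'
from h import *
c=onz("side",(203.1,165.4),.071)[:2]
g=np.deg2rad
# predicted crop positions of pointer line from r=.021 to .036 for several q with yaw -.165
for q in (0.04,.95,1.0,1.05,1.1,1.15,1.2,1.25,1.3):
  a=.6-q-.14
  p=[[c[0]+r*np.cos(a),c[1]+r*np.sin(a),.071] for r in (.024,.036)]
  print(q,((proj("side",p)-[182,134]+.5)*16).round(0).tolist())
E
```

```text
21.6 [0.5271 0.1764 0.1551] F [ 3.2 -0.1  5.7] az 0.084 x [ 0.003  0.001 -1.   ] j6 0.1053412261925881
tip px [[202.98140329 162.48859303]] crop [[335.70245266 455.81748854]
 [313.96520106 237.62844559]
 [291.63869585  13.91356255]
 [327.0883613  397.43983365]]
[0.52696521 0.1768096 ]
pics/s19.png [array([211.11, 166.27]), array([216.14, 167.37])] az [-0.666 -0.721] r [np.float64(0.0237), np.float64(0.039)] q= 1.145
0.04 [[429.0, 433.0], [469.0, 394.0]]
0.95 [[478.0, 507.0], [544.0, 506.0]]
1.0 [[478.0, 512.0], [544.0, 513.0]]
1.05 [[477.0, 517.0], [543.0, 520.0]]
1.1 [[476.0, 522.0], [541.0, 528.0]]
1.15 [[475.0, 527.0], [540.0, 535.0]]
1.2 [[473.0, 532.0], [537.0, 542.0]]
1.25 [[471.0, 536.0], [535.0, 549.0]]
1.3 [[469.0, 541.0], [531.0, 556.0]]
```

View pics/s19c.png

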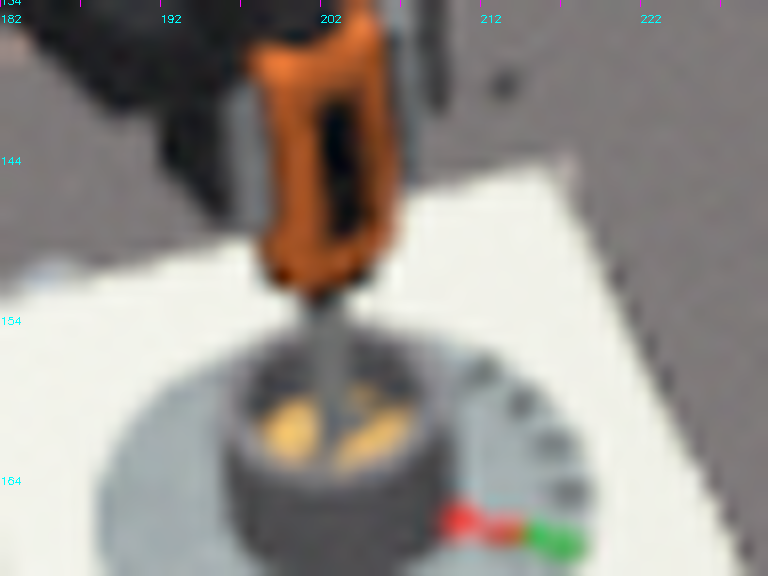

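Emit:
servo_tool:
  twist:
    - [0,0,0]
    - [0,0,0.06]
    - [0,0,0]
    - [0,0,0]
    - [0,0,0]
    - [0,0,0]
    - [0,0,0]
  xyz:
    - [0,0,0]
    - [-0.02,0,0]
    - [0,0,0.3]
    - [0,0,0.6]
    - [0,0,1.5]
    - [0,0,3]
    - [0,0,0]
  fingers: [0,0,0,0,0,0,0]

```text
time: 22.48
tool_pos: [0.5272, 0.1765, 0.2115]
tool_rot: [0.707, -0.05, 0.704, 0.05]
contact_force: [0.4, 0.4, -0.7]
gripper_width: 0.275
```

```bash
python3 look.py 20;python3 ptr.py pics/s20.png
```

```text
22.525 [0.5262 0.1763 0.2095] F [-0.   0.1 -1.6] az 0.141 x [ 0.002  0.    -1.   ] j6 0.04816285978313309
tip px [[201.36408237 149.42779966]] crop [[ 309.82531788  246.84479462]
 [ 286.52795927   15.02472848]
 [ 262.54620275 -223.16721997]
 [ 327.0883613   397.43983365]]
[0.52696521 0.1768096 ]
pics/s20.png [array([211.07, 166.3 ]), array([216.12, 167.37])] az [-0.673 -0.722] r [np.float64(0.0236), np.float64(0.0389)] q= 1.151
```

View pics/s20c.png

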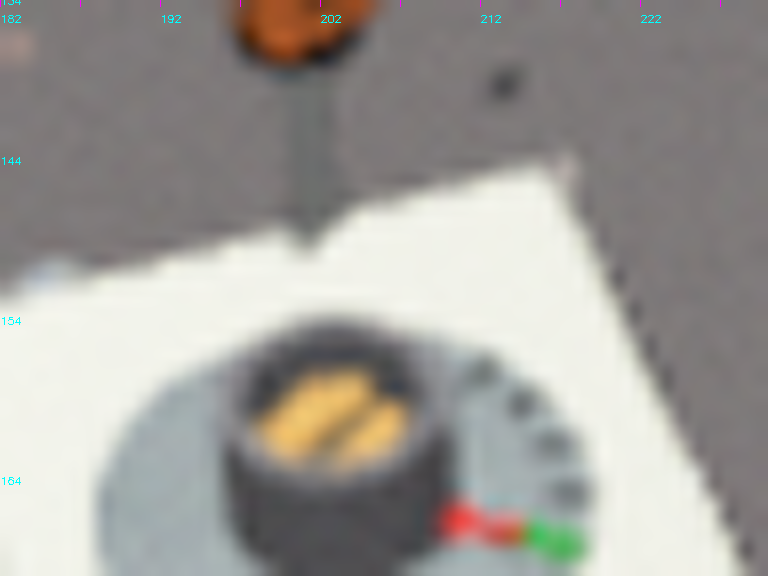

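Emit:
servo_tool:
  twist:
    - [0,0,-0.04]
    - [0,0,-0.04]
    - [0,0,-0.04]
    - [0,0,-0.04]
    - [0,0,-0.04]
    - [0,0,-0.03]
    - [0,0,0]
    - [0,0,0]
  xyz:
    - [-0.2,-5,0]
    - [-0.3,-5,0]
    - [-0.3,-5,0]
    - [-0.3,-5,0]
    - [-0.3,-5,0]
    - [-0.2,-5.3,0]
    - [0,0,-4]
    - [0,0,0]
  fingers: [0,0,0,0,0,0,0,0]

```text
time: 23.52
tool_pos: [0.5062, -0.126, 0.163]
tool_rot: [0.703, 0.033, 0.71, -0.031]
contact_force: [-0.2, -0.0, -1.6]
gripper_width: 0.27
```

```bash
sed -i 's/^crop("side".*/crop("side",im,(250,238),24,f"pics\/s{sys.argv[1]}c.png")/; s/\[.5265,.1757,.1\]/[.51,-.1275,.062]/; s/\[182,134\]/[226,220]/' look.py; python3 look.py 21; python3 - <<'E'
from loc import *
for f,x0,y0,z in (([(303,308),(352,378)],182,139,.09),([(318,450),(387,402)],182,134,.09)):
  p=[onz("side",q,z)[:2] for q in px(f,16,x0,y0)]; print(np.arctan2(*(p[1]-p[0])[::-1]))
E
```

```text
23.575 [ 0.5077 -0.1261  0.1655] F [-0.7 -0.4 -1.3] az -0.089 x [-0.006  0.002 -1.   ] j6 -0.29651411061863625
tip px [[249.50261828 238.59638081]] crop [[ 376.04189251  297.54209293]
 [ 377.71770894   90.3069232 ]
 [ 379.448312   -123.92351511]
 [ 394.56301609  409.59095264]]
-1.5768128042826055
0.2676150645265122
```

View pics/s21c.png

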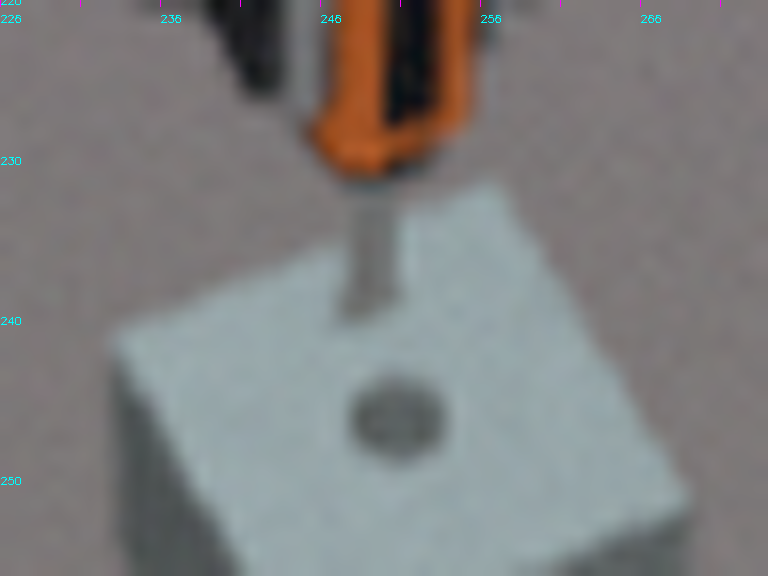

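Emit:
servo_tool:
  twist:
    - [0,0,0]
    - [0,0,0]
    - [0,0,0]
  xyz:
    - [0.28,-0.1,0]
    - [0,0,-1.5]
    - [0,0,0]
  fingers: [0,0,0]

```text
time: 23.95
tool_pos: [0.5119, -0.127, 0.1521]
tool_rot: [0.706, 0.031, 0.707, -0.031]
contact_force: [-0.3, -0.4, -1.2]
gripper_width: 0.271
```

```bash
python3 look.py 22; python3 - <<'E'
from h import *
im=vision.grab_frame("top")[:,:,::-1].copy();cv2.imwrite("pics/t22.png",im);crop("top",im,(209,217),34,"pics/t22c.png")
E
```

```text
24.0 [ 0.5121 -0.1273  0.1526] F [-0.3  0.  -1.1] az -0.088 x [-0.001  0.001 -1.   ] j6 -0.29628104018790813
tip px [[251.34974284 241.05502907]] crop [[405.59588538 336.88046519]
 [408.29602692 132.83442926]
 [411.08537062 -77.96518431]
 [394.56301609 409.59095264]]
```

View pics/s22c.png

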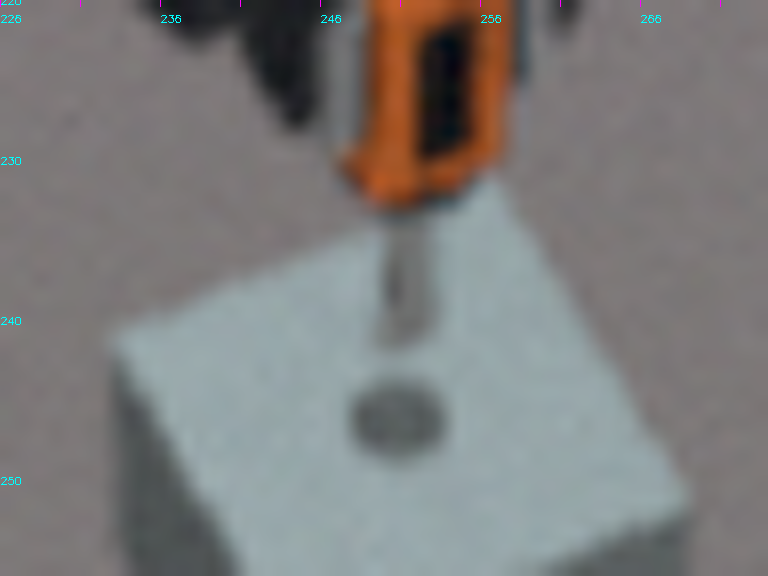

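View pics/t22c.png

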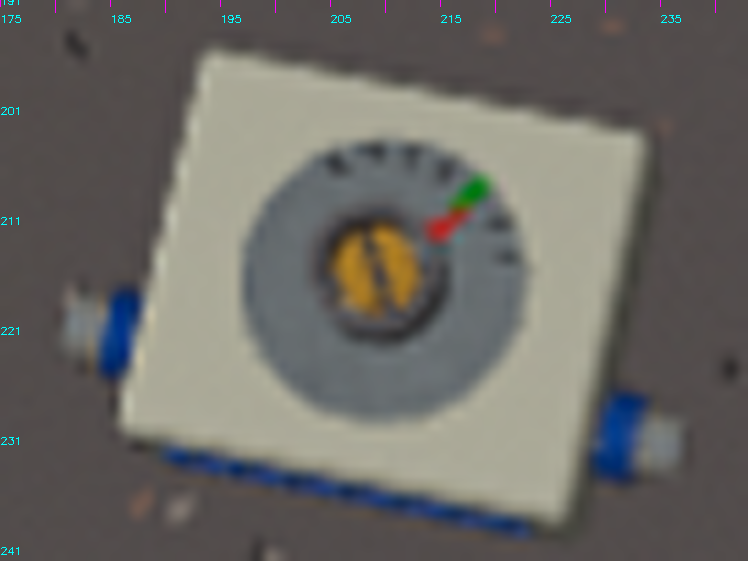

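Emit:
servo_tool:
  twist:
    - [0,0,0]
    - [0,0,0]
    - [0,0,0]
    - [0,0,0]
    - [0,0,0]
  xyz:
    - [-0.13,0.03,0]
    - [0,0,-1]
    - [0,0,-1]
    - [0,0,-0.6]
    - [0,0,0]
  fingers: [0,0,0,0,0]

```text
time: 24.68
tool_pos: [0.5106, -0.1273, 0.1262]
tool_rot: [0.706, 0.032, 0.707, -0.031]
contact_force: [-0.4, -0.5, -1.1]
gripper_width: 0.275
```

```bash
python3 look.py 23
```

```text
24.725 [ 0.511  -0.1274  0.1268] F [ 0.   0.2 -0.9] az -0.089 x [-0.001  0.    -1.   ] j6 -0.2966526433752876
tip px [[250.95239465 246.86923018]] crop [[399.23831444 429.90768295]
 [401.6769691  232.23256258]
 [404.19307673  28.24582988]
 [394.56301609 409.59095264]]
```

View pics/s23c.png

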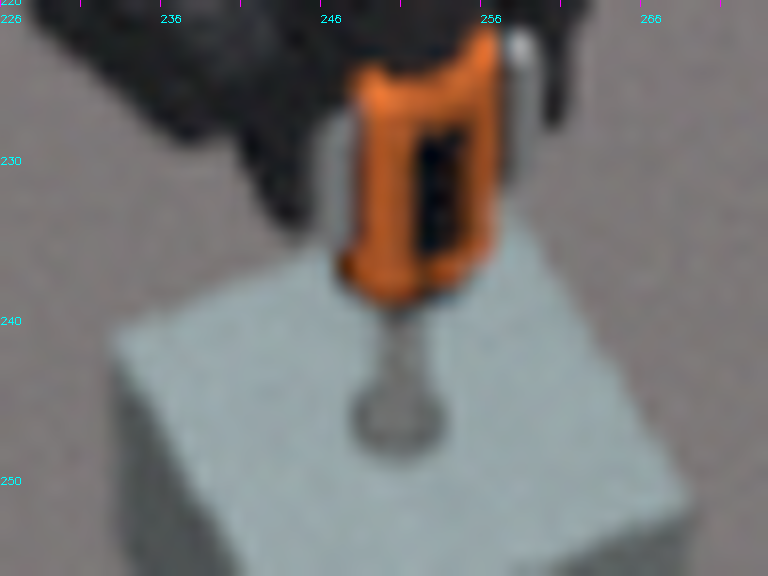

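Emit:
servo_tool:
  twist:
    - [0,0,0]
    - [0,0,0]
    - [0,0,0]
    - [0,0,0]
  xyz:
    - [0,0,-1.5]
    - [0,0,-1.5]
    - [0,0,-1.3]
    - [0,0,0]
  fingers: [0,0,0,0]

```text
time: 25.22
tool_pos: [0.51, -0.1269, 0.0822]
tool_rot: [0.705, 0.032, 0.708, -0.031]
contact_force: [-0.3, -0.8, -1.4]
gripper_width: 0.273
```

Emit:
servo_tool:
  twist:
    - [0,0,0]
    - [0,0,0]
  xyz:
    - [0,0,-0.35]
    - [0,0,0]
  fingers: [0,0]

```text
time: 25.48
tool_pos: [0.5115, -0.1276, 0.081]
tool_rot: [0.707, 0.031, 0.706, -0.032]
contact_force: [0.3, 0.2, -0.9]
gripper_width: 0.274
```

Emit:
servo_tool:
  twist:
    - [0,0,0]
    - [0,0,0]
    - [0,0,0]
  xyz:
    - [0,0,-0.15]
    - [0,0,0]
    - [0,0,0]
  fingers: [0,0,0]

```text
time: 25.85
tool_pos: [0.5113, -0.1275, 0.0795]
tool_rot: [0.707, 0.031, 0.706, -0.032]
contact_force: [-0.3, -0.0, -1.5]
gripper_width: 0.275
```

```bash
python3 look.py 24
```

```text
25.9 [ 0.5113 -0.1275  0.0794] F [ 0.1 -0.2 -1.6] az -0.089 x [ 0. -0. -1.] j6 -0.2966398164179641
tip px [[250.94927963 256.67640144]] crop [[399.18847408 586.82242301]
 [401.55659394 400.02027432]
 [403.99508981 207.64462005]
 [394.56301609 409.59095264]]
```

View pics/s24c.png

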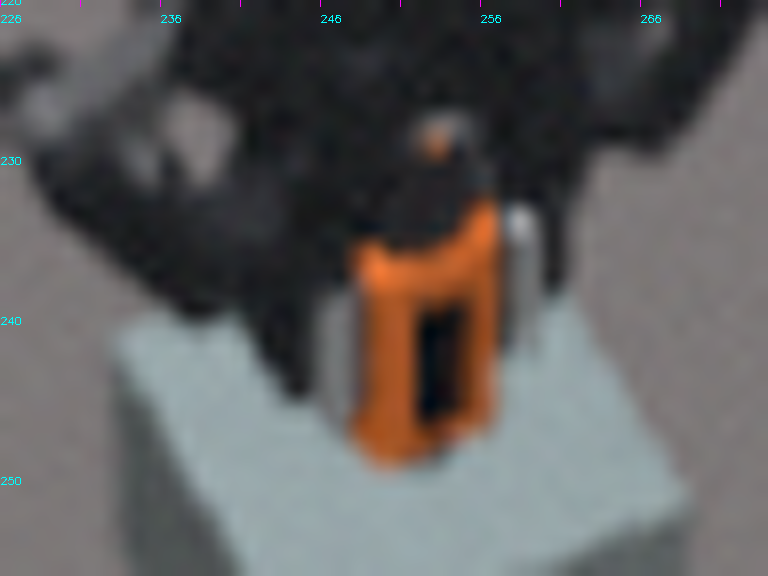

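Nearly home. I'll release, then lift straight up.

Emit:
servo_tool:
  twist:
    - [0,0,0]
    - [0,0,0]
    - [0,0,0]
    - [0,0,0]
    - [0,0,0]
    - [0,0,0]
    - [0,0,0]
    - [0,0,0]
  xyz:
    - [0,0,-0.1]
    - [0,0,0]
    - [0,0,0]
    - [0,0,0]
    - [0,0,0]
    - [0,0,3]
    - [0,0,5]
    - [0,0,5]
  fingers: [0,0.15,0.35,0.7,0.7,0.7,0.7,0.7]

```text
time: 26.9
tool_pos: [0.5109, -0.1274, 0.2095]
tool_rot: [0.706, 0.032, 0.707, -0.031]
contact_force: [-0.5, -0.1, -0.1]
gripper_width: 0.698
```

Emit:
servo_tool:
  twist:
    - [0,0,0]
    - [0,0,0]
    - [0,0,0]
    - [0,0,0]
    - [0,0,0]
  xyz:
    - [0,0,3]
    - [0,-5,0]
    - [0,-5,0]
    - [0,0,0]
    - [0,0,0]
  fingers: [0.7,0.7,0.7,0.7,0.7]

```text
time: 27.52
tool_pos: [0.5111, -0.2271, 0.2381]
tool_rot: [0.706, 0.032, 0.707, -0.031]
contact_force: [0.2, 0.2, 1.1]
gripper_width: 0.701
```

```bash
python3 look.py 25;python3 ptr.py pics/s25.png;  python3 - <<'E'
from h import *
im=vision.grab_frame("top")[:,:,::-1].copy();cv2.imwrite("pics/t25.png",im);crop("top",im,(252,215),70,"pics/t25c.png")
E
```

```text
27.575 [ 0.5112 -0.2267  0.2381] F [ 0.3  0.3 -0.2] az -0.088 x [-0.     0.001 -1.   ] j6 -0.4622817183872755
tip px [[273.02658304 251.57977752]] crop [[752.4253287  505.27644027]
 [768.93654456 285.36974564]
 [786.14404216  56.48117178]
 [394.56301609 409.59095264]]
[0.52696521 0.1768096 ]Traceback (most recent call last):
  File "ptr.py", line 15, in <module>
    o=meas(f); az=[np.arctan2(*(x[1][:2]-c)[::-1]) for x in o]; rr=[np.linalg.norm(x[1][:2]-c).round(4) for x in o]
                                ~^^^
TypeError: 'NoneType' object is not subscriptable
```

View pics/s25c.png

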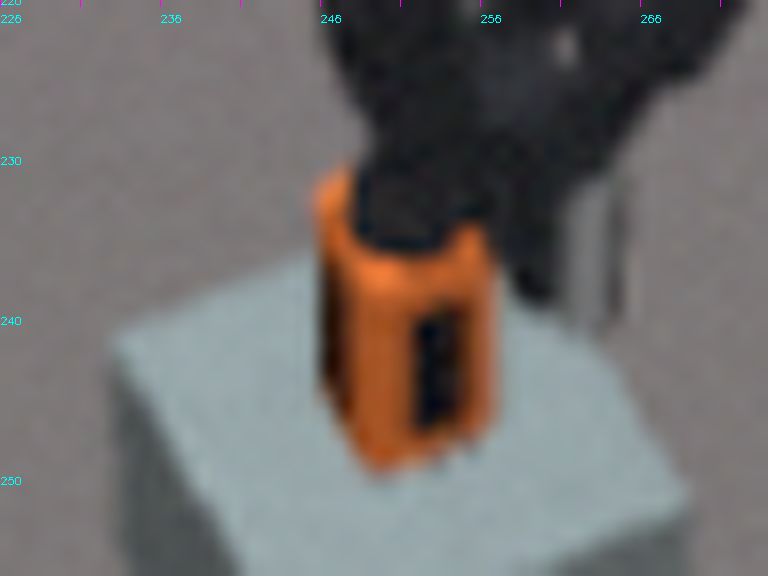

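View pics/t25c.png

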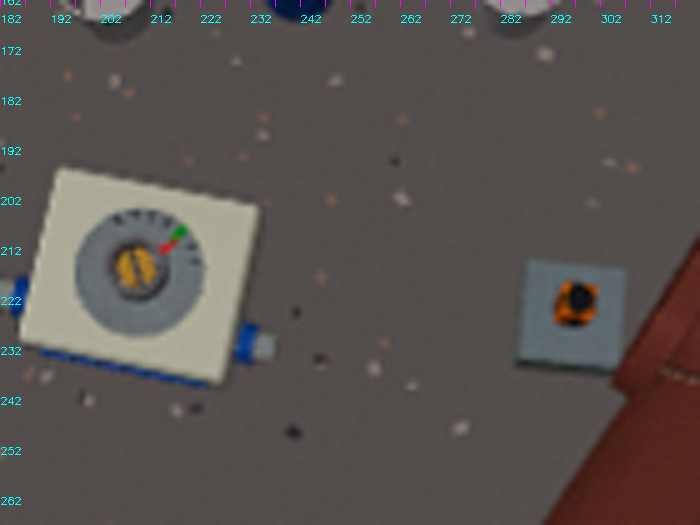

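View pics/s25.png

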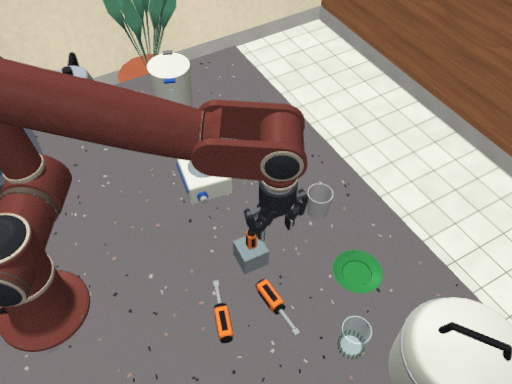

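The driver's handle sits on the block as it did at the start, the pointer is on the green mark, and the gripper is clear.

```bash
python3 -c "
from plant import job
print(job.job_done())"
```

```text
the job is handed in; nothing more can be done
None
```

The job is done and handed in at about 27.6 s; no verdict was reported. The screw is turned to the green mark, and the screwdriver is back upright in its stand and released.

**Unplanned step:** Both look-alike screwdrivers toppled by themselves at the start. The bigger one came to rest against my screwdriver and would have fallen over the hole, so I picked it up and laid it aside first.

**Turning the screw:** I lined the blade up with the slot from the pictures, so it slid straight in without searching for the slot. I pressed with about 5–7 N, saw about 4 N sideways at most, and stopped on the mark.

**Last checks:**
- **Pointer:** In the top view it lines up with the green mark. The side-view estimate was about 1.15 rad and the hand's rotation suggested about 1.2, both inside the 1.06–1.34 band. A rough reading of the slot direction gave about 1.34, right at the limit; that view is strongly foreshortened, so I trusted the pointer. The final automatic side-view reading failed because the arm hid the dial.
- **Screwdriver:** It looks upright with its handle on the block in both views, in the same place in the side view as at the start. The depth in the hole was judged only from the pictures.
- **Other objects:** The saucer, tumbler and second cup look unmoved in the last pictures. I did not measure any of the six, and the arm hid part of the side view.

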